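Slide the parts case over the sill into its docking rack

TASK

Take the amber jar off the lid of the black parts case and stand it upright on the middle of the round cork mat. Then lift the case's end nearer the rack so that this end rests on the raised sill while the other end stays on the table, and push the case over the sill, under the bridge, until it lies flat between the rack's two sills. Never lift the whole case clear of the table, never tip the jar over, and leave the other things on the table where they are.

Things in the scene. Friction and masses are not known exactly. Their poses are not given: they have to be found in the camera images.
- case_mid (a point): Centre, half-way up, of the loose black parts case: a closed box 110 mm wide (its x), 170 mm long (its y), 44 mm high, about 0.7 kg, flat on the table, yellow latches on its long sides, z up. The two ends are alike: each has a yellow fin grip standing on the lid, on the centre line, its centre 58 mm from the case's middle.
- case_grip_a (a point): Centre of the yellow fin grip at the case's -y end: 30 mm long along the case's y, 14 mm thick along its x, 28 mm high. The centre is 58 mm above the case's underside, 14 mm above the lid; the fin's top is 72 mm above the underside. Axes as the case's.
- case_grip_b (a point): Centre of the fin grip at the case's +y end; otherwise as case_grip_a.
- case_end_a (a point): Middle of the lower edge of the case's -y end face; axes as the case's.
- case_end_b (a point): Middle of the lower edge of the case's +y end face; axes as the case's.
- rack: Fixed wooden docking rack, 210 mm long, open at both ends (its +y and -y); origin on the table under its middle, the bay runs along its y. Deck 6 mm above the table, a raised sill at each end, 186 mm of deck between the sills. Side rails 35 mm high leave 122 mm of width (x = +-61 mm). The case may start on either side and goes in over the sill on that side.
- sill_a (a point): Middle of the outer top edge of the sill at the rack's -y end, 105 mm from the rack's middle. The aluminium sill is 12 mm thick along y, 18 mm high above the table (12 mm above the deck). Axes as the rack's.
- sill_b (a point): The same for the sill at the rack's +y end.
- bridge (a point): Underside, at the rack's middle, of the wooden bridge that crosses over the bay: 50 mm along the rack's y, 170 mm along its x, underside 118 mm and top 132 mm above the table, on posts outside the side rails. Axes as the rack's.
- jar_mid (a point): Centre, half-way up, of the loose amber glass jar with white cap that stands on the case's lid: 54 mm diameter, 80 mm high, about 0.18 kg; z is its axis.
- mat: Fixed round cork mat for the jar, 90 mm diameter, 4 mm thick; origin at the centre of its underside.
- amber_bottle: Bystander: amber bottle, 60 mm diameter, 150 mm high; origin under its middle.
- dye_bottle: Bystander: white bottle with red cap, 56 mm diameter, 120 mm high; origin under its middle.
- tape_roll: Bystander: blue roll lying flat, 88 mm diameter, 30 mm high; origin under its middle.
- brush_cup: Bystander: white cup, 70 mm diameter, 90 mm high; origin under its middle.
- red_spool: Bystander: red spool standing loose on top of the rack's bridge, 48 mm diameter, 60 mm high; origin under its middle.
- green_spool: Bystander: green spool, 48 mm diameter, 60 mm high; origin under its middle.
- mallet: Bystander: hammer 200 mm long lying at the left side of the table; origin under its middle, handle to its -x.
- case: The same case; origin at the centre of its underside, axes as above.
- jar: The same jar; origin at the centre of its underside.

How it is judged (in metres and radians):
On the way, in this order (a step that is already met when the one before it is completed fails the run):
1. the jar stands upright on the cork mat, let go (horizontal distance between jar_mid and mat below 0.022 m and angle between jar_mid's own z axis and vertical below 0.1 rad and height (world z) of jar_mid between 0.035 and 0.052 m and contact force between jar and the fingers below 0.05 N), for 0.2 s.
2. one end of the case rests on the rack's sill while its other end is still on the table (((y of case_end_a in the frame of rack between -0.099 and 0.099 m and x of case_end_a in the frame of rack between -0.02 and 0.02 m and height (world z) of case_end_a above 0.013 m and height (world z) of case_end_b below 0.008 m and contact force between case and rack above 0.3 N) or (y of case_end_b in the frame of rack between -0.099 and 0.099 m and x of case_end_b in the frame of rack between -0.02 and 0.02 m and height (world z) of case_end_b above 0.013 m and height (world z) of case_end_a below 0.008 m and contact force between case and rack above 0.3 N))), for 0.1 s.
At the end, for the whole second after the job is handed in: The case lies flat on the rack's deck between the two sills (both ends under 11 mm above the table, centre within 14 mm of the rack's middle along the bay) and at rest; the jar stands upright on the cork mat, within 22 mm of its centre, at rest (x of case_mid in the frame of rack between -0.015 and 0.015 m and y of case_mid in the frame of rack between -0.014 and 0.014 m and height (world z) of each of case_end_a, case_end_b below 0.011 m and angle between case_mid's own z axis and vertical below 0.05 rad and linear speed of each of case, jar below 0.02 m/s and horizontal distance between jar_mid and mat below 0.022 m and angle between jar_mid's own z axis and vertical below 0.1 rad and height (world z) of jar_mid between 0.035 and 0.052 m); the robot touches nothing.
It fails at once if the whole case is lifted clear (both ends over 30 mm above the table) (height (world z) of each of case_end_a, case_end_b above 0.03 m).
It fails at once if the jar is tipped (over 0.6 rad) (angle between jar_mid's own z axis and vertical above 0.6 rad).
It fails at once if the case is tipped steeply (over 0.6 rad) (angle between case_mid's own z axis and vertical above 0.6 rad).
It fails at once if another thing on the table is moved by more than 30 mm (distance of any of amber_bottle, dye_bottle, tape_roll, brush_cup, red_spool, green_spool, mallet from where it was at the start of the episode above 0.03 m).
It also fails if it takes over 72 s, if anything falls off the work surface, if the arm or the gripper's body presses on something with over 40 N, if the wrist force passes 120 N, or if a joint passes its speed limit or range.

ROBOT

A 7-joint arm with a two-finger parallel gripper is mounted at the origin on the work surface. World frame = base frame: x ahead of the robot, y to its left, z up, the work surface at z = 0. Lengths are in mm, angles in rad, forces in N, time in s.
With the tool pointing down it reaches from about 400 to 850 mm from the base axis. Payload 10.4 kg.
Tool frame: the origin (TCP) lies midway between the tips of the shut fingers; the grasp point (between the pads) lies 19 mm behind it; x points along the fingers, y is the direction in which the jaws open and shut, and the axes are right-handed (so a half turn about x gives the same grasp; the last joint's range is limited). The gripper opens to 85 mm and grips with 20 to 120 N. Pads are 22 mm wide; open, the fingers measure 114 mm over their backs; the gripper's body (76 mm by 85 mm) begins 54 mm behind the grasp point. The pads swing forward as they close: fully open they stand 13 mm farther back than shut.
Start: joints at [-1.126, 0.332, -0.065, 1.46, 0.022, 1.35, -0.088], TCP at [281.818, 557.879, 231.338] pointing down, gripper open.
Joint ranges: [-2.6, 2.6], [-0.5, 2.12], [-1.47, 1.34], [0.16, 2.42], [-1.27, 4.41], [0.06, 2.06], [-2.6, 2.6]. Speed limits (rad/s): [2.22, 2.22, 2.79, 2.79, 3.14, 3.14, 3.14].

INTERFACE

Orientations are given as a unit quaternion [w, x, y, z].
In Python, from bench import manip gives the robot as it stands.
- The arm moves only by the tool jog_arm, never from a script. Its argument "rows" is a list of rows, each an object with "translation": the shift along the tool's x, y, z in m, a list of three; "twist": the turn about the tool's x in degrees. A call has exactly 10 rows; each row is the pose to reach, as a shift and turn from the pose measured when the call began, along the tool's axes at that moment; what a row does not reach only later rows make up. A row lasts 1/10 s, in which the tool goes at most 50 mm and 8.59 degrees, less where a joint would pass 70% of its speed; a pose out of reach is approached as far as the arm can. A call with a gripper value outside its range is refused whole. "grip" is the finger opening in m, from 0 to 0.0854, set as the call begins (left out, the last holds). The fingers move at their own pace and stop on an object; the grip force is fixed at half the most. Time passes only in rows, so rows that repeat a pose let the fingers close, or fill a call up. It gives the time, the measured TCP pose, the force and the opening at its end, in the units of the state.
- manip.read_state(): the state, without advancing time (a new reading comes with each control period).
- manip.camera(name): name is "scene" or "top" or "wrist"; returns a dict with "frame" (480x640x3 uint8, red, green, blue), "camera_matrix" (3x3 intrinsics, pixels), "k1" (the pictures are not rectified: a ray, as slopes to the right and down, at radius r is drawn at 1 + k1 r^2 times it, then the intrinsics apply), "view" (4x4, takes a point from world to camera coordinates); the wrist camera has in their place "tool_from_camera" (4x4, takes a point from camera to tool coordinates, whose origin is the TCP and whose axes are the tool frame's). Camera axes: x right, y down, z forward; pixel columns grow to the right and rows downward; lengths in mm; the calibration is good to about 2 mm. A picture is of the moment at which its call begins: read the wrist's pose just before it. There is no depth.
- manip.finish_job(): hands the job in, once; it reports no verdict.
The state is a dict: "t": time; "joint_positions": joint angles; "joint_velocities": joint speeds; "effort": joint torques, N m; "ee_pos": TCP position; "tcp_rot": TCP orientation; "contact_force": force on the tool from outside, world axes, zero at the start; "ft_torque": the same for the moment, N m; "opening": opening from 0.0 (shut) to 1.0 (fully open).
Only numpy, scipy, OpenCV 4.12 (cv2) and the standard library are available. Lean on these libraries where they do the work, as an engineer would, in place of code of your own. Each camera call takes 0.05 s, during which the arm holds its last target.

## Working session

There is one attempt and no reset: what is moved stays moved. The work goes in short steps, Python scripts to look and compute and a tool call to move; the robot and the scene stay as the last step left them, time stands still between calls to the robot, and variables do not carry over. Pictures are saved under pics/ and viewed, and the job is handed in when it is done.

Besides the shell and the picture viewer there is one more tool, called after "Call:" as name(argument=value, ...), one argument or row to a line, values as JSON. jog_arm: Moves the arm, as the interface text tells. Its arguments: {"type":"object","properties":{"rows":{"type":"array"},"grip":{"type":"number"}},"required":["rows"]}

```bash
mkdir -p pics; ls; python3 - <<'E'
from bench import manip
import cv2,numpy as np
s=manip.read_state();print({k:np.round(v,3).tolist() for k,v in s.items()})
for n in ["scene","top","wrist"]:
    c=manip.camera(n);cv2.imwrite(f"pics/{n}0.png",c["frame"][:,:,::-1])
    print(n,{k:np.round(v,4).tolist() for k,v in c.items() if k!="frame"})
E
```

```text
pics
{'t': 0.0, 'joint_positions': [-1.126, 0.333, -0.065, 1.461, 0.022, 1.35, -0.088], 'joint_velocities': [0.0, 0.0, 0.001, -0.0, 0.001, 0.002, -0.0], 'effort': [0.001, -62.544, 0.05, -39.16, 0.016, 0.01, 0.0], 'ee_pos': [281.655, 557.522, 230.519], 'tcp_rot': [0.688, 0.163, 0.688, -0.164], 'contact_force': [-0.448, -0.964, -0.359], 'ft_torque': [0.043, -0.019, 0.007], 'opening': 0.996}
scene {'camera_matrix': [[624.0498, 0.0, 316.8778], [0.0, 624.0498, 238.607], [0.0, 0.0, 1.0]], 'k1': -0.1382, 'view': [[0.165, 0.9863, 0.0062, -100.9588], [0.7534, -0.1219, -0.6461, -367.1554], [-0.6365, 0.1113, -0.7632, 1824.9537], [0.0, 0.0, 0.0, 1.0]]}
top {'camera_matrix': [[474.837, 0.0, 316.9789], [0.0, 474.837, 239.9284], [0.0, 0.0, 1.0]], 'k1': 0.0417, 'view': [[0.0251, -0.9996, 0.0105, -29.8104], [-0.9865, -0.0265, -0.1616, 578.603], [0.1618, -0.0063, -0.9868, 1171.3271], [0.0, 0.0, 0.0, 1.0]]}
wrist {'camera_matrix': [[389.4285, 0.0, 316.8592], [0.0, 389.4285, 239.5752], [0.0, 0.0, 1.0]], 'k1': -0.0869, 'tool_from_camera': [[0.0006, -0.3032, 0.9529, -142.8797], [1.0, 0.0005, -0.0004, -0.3051], [-0.0003, 0.9529, 0.3032, -77.8542], [0.0, 0.0, 0.0, 1.0]]}
```

View pics/scene0.png

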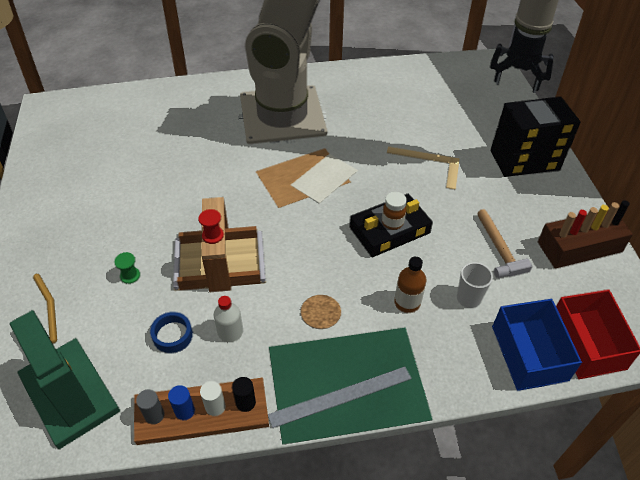

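View pics/top0.png

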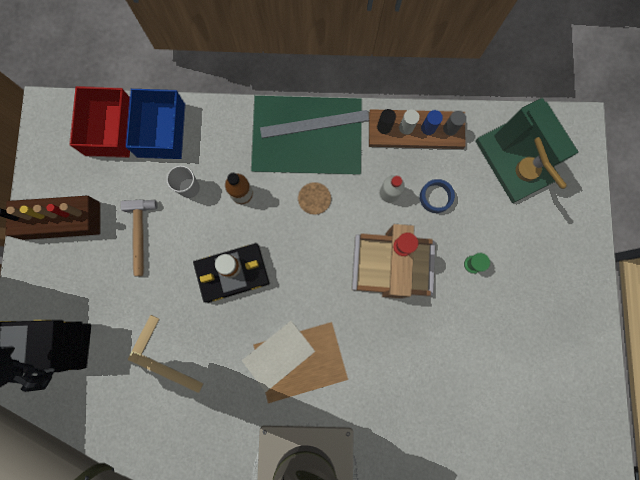

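View pics/wrist0.png

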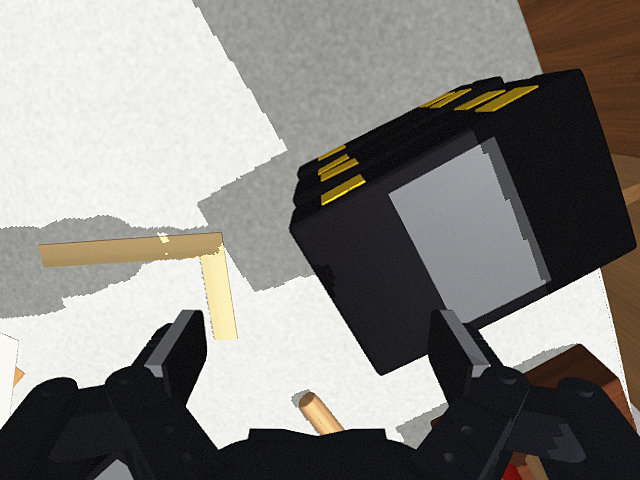

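The case is left of the rack (scene view about (390,222), top view (232,272)), with the jar on its lid. The rack is at top (395,265), the mat at top (315,198). The case's right-hand end is the one facing the rack. Next I'll set up the ray helpers and zoom in.

```bash
cat > h.py <<'E'
import cv2,numpy as np
from scipy.spatial.transform import Rotation as R
from bench import manip
def tool(s=None):
    s=s or manip.read_state(); q=np.array(s["tcp_rot"]); T=np.eye(4)
    T[:3,:3]=R.from_quat(q[[1,2,3,0]]).as_matrix(); T[:3,3]=s["ee_pos"]; return T
def cam(n,name=None):
    T=tool(); c=manip.camera(n)
    c["view"]=np.array(c["view"]) if n!="wrist" else np.linalg.inv(T@np.array(c["tool_from_camera"]))
    if name: cv2.imwrite(f"pics/{name}.png",c["frame"][:,:,::-1])
    return c
def D(c): return np.array([c["k1"],0,0,0,0.])
def proj(c,P):
    P=np.atleast_2d(np.array(P,float)); V=c["view"]
    return cv2.projectPoints(P.reshape(-1,1,3),cv2.Rodrigues(V[:3,:3])[0],V[:3,3],np.array(c["camera_matrix"]),D(c))[0].reshape(-1,2)
def ray(c,uv):
    n=cv2.undistortPoints(np.array(uv,float).reshape(-1,1,2),np.array(c["camera_matrix"]),D(c)).reshape(-1,2)
    V=np.linalg.inv(c["view"]); d=np.c_[n,np.ones(len(n))]@V[:3,:3].T
    return V[:3,3],d
def onz(c,uv,z):
    o,d=ray(c,uv); return o+d*((z-o[2])/d[:,2])[:,None]
def tri(c1,u1,c2,u2):
    A=np.zeros((3,3));b=np.zeros(3);L=[]
    for c,u in((c1,u1),(c2,u2)):
        o,d=ray(c,[u]);d=d[0]/np.linalg.norm(d[0]);M=np.eye(3)-np.outer(d,d);A+=M;b+=M@o;L.append((M,o))
    p=np.linalg.solve(A,b);return p,[np.linalg.norm(M@(p-o)) for M,o in L]
def hsv(c): return cv2.cvtColor(c["frame"],cv2.COLOR_RGB2HSV)
def go(p,yaw_deg=0,s=None):
    T=tool(s); d=T[:3,:3].T@(np.array(p)-T[:3,3])/1000
    print("shift m",np.round(d,4),"tool x",np.round(T[:3,0],3),"jaw yaw deg",round(np.degrees(np.arctan2(T[1,1],T[0,1])),2))
E
python3 - <<'E'
from h import *
t=cam("top"); s=cam("scene")
for n,c,(x0,x1,y0,y1) in(("topz",t,(180,460,170,320)),("scz",s,(160,450,170,350))):
    f=c["frame"][y0:y1,x0:x1,::-1]; cv2.imwrite(f"pics/{n}.png",cv2.resize(f,None,fx=2.75,fy=2.75,interpolation=cv2.INTER_CUBIC))
for n,c in(("top",t),("scene",s)):
    h=hsv(c); m=cv2.inRange(h,(20,150,110),(35,255,255))
    N,_,st,ce=cv2.connectedComponentsWithStats(m)
    for i in range(1,N):
        if st[i,4]>8: print(n,st[i],ce[i].round(1))
go([0,0,0])
E
```

```text
top [ 20 206   8   7  50] [ 23.4 208.9]
top [248 260  10   8  52] [252.5 263.5]
top [200 274  12   8  70] [205.4 277.4]
scene [407 200  12  13  99] [412.7 205.4]
scene [601 205   8   6  38] [604.5 207.5]
scene [365 216  13  14  84] [370.8 221.2]
scene [416 227   9   9  44] [420.2 231.1]
scene [381 242   9   9  45] [385.1 245.6]
shift m [ 0.2313 -0.6247  0.    ] tool x [-0.    -0.001 -1.   ] jaw yaw deg 63.2
```

View pics/topz.png

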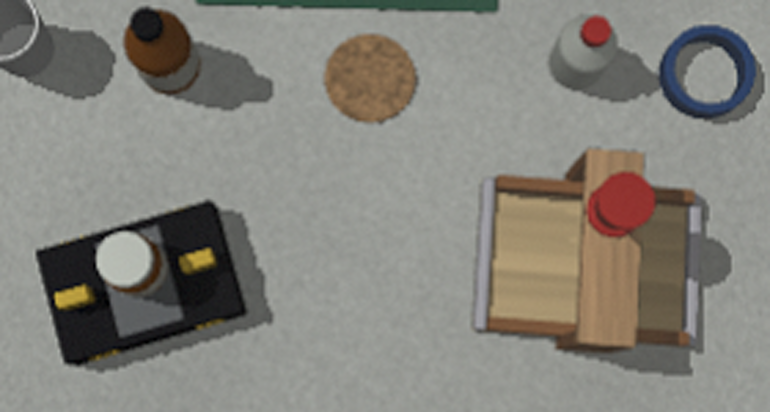

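View pics/scz.png

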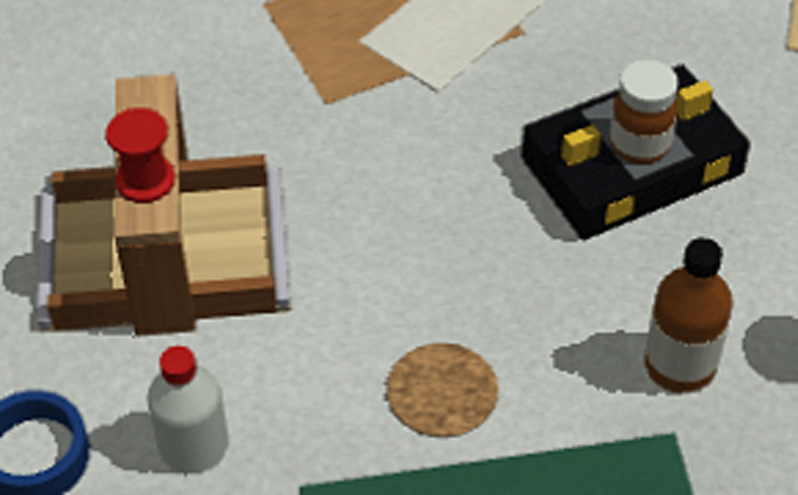

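```bash
python3 - <<'E'
from h import *
t=cam("top"); s=cam("scene")
zt=lambda *p:[(x/2.75+180-.3,y/2.75+170-.3) for x,y in p]
zs=lambda *p:[(x/2.75+160-.3,y/2.75+170-.3) for x,y in p]
B=tri(t,(252.5,263.5),s,(370.8,221.2)); A=tri(t,(205.4,277.4),s,(412.7,205.4))
for n,x in(("finR",B),("finL",A)): print(n,x[0].round(1),np.round(x[1],1))
print("fin top onz70", onz(t,[(252.5,263.5),(205.4,277.4)],64).round(1))
d=(B[0]-A[0])[:2];print("len",np.hypot(*d),"dir",np.degrees(np.arctan2(d[1],d[0])))
# mat
for c,n in((t,"t"),(s,"s")):
    h=hsv(c); m=cv2.inRange(h,(5,70,80),(22,200,255)); N,_,st,ce=cv2.connectedComponentsWithStats(m)
    for i in range(1,N):
        if st[i,4]>150:
            p=onz(c,[ce[i]],4)[0]
            if abs(p[0]-600)<150 and abs(p[1]+20)<200: print("mat?",n,st[i],p.round(1))
# jar cap
print("cap top",onz(t,zt((126,260)),124).round(1))
print("cap tri",tri(t,zt((126,260))[0],s,zs((648,81))[0]))
print("sillL outer top",onz(t,zt((484,180),(474,328)),18).round(1),"sc",onz(s,zs((280,165),(291,304)),18).round(1))
print("sillR outer top",onz(t,zt((702,195),(697,346)),18).round(1),"sc",onz(s,zs((38,192),(32,327)),18).round(1))
print("bridge top",onz(t,zt((588,149),(643,153),(635,347),(578,344)),132).round(1))
print("spool",onz(t,zt((625,200)),192).round(1))
print('case lid corners',onz(t,zt((37,250),(212,202),(244,316),(69,363)),44).round(1))
E
```

```text
finR [512.2 145.   65. ] [0.1 0.1]
finL [474.6 259.3  61. ] [1.5 1.5]
fin top onz70 [[512.3 145.3  64. ]
 [474.6 260.2  64. ]]
len 120.3731375289271 dir -71.82074371705264
mat? t [298 183  33  31 807] [700.4  -4.5   4. ]
mat? t [ 357  224   74   73 3731] [ 524.1 -215.     4. ]
mat? s [ 177  197   83   85 2857] [ 489.3 -212.6    4. ]
mat? s [ 301  295   40   34 1078] [702.4  -7.1   4. ]
cap top [[502.3 201.3 124. ]]
cap tri (array([502.57587273, 201.45871226, 120.69418202]), [np.float64(0.43006176941192803), np.float64(0.4300617694119038)])
sillL outer top [[ 599.5 -116.6   18. ]
 [ 458.  -108.9   18. ]] sc [[ 456.4 -109.9   18. ]
 [ 608.9 -117.5   18. ]]
sillR outer top [[ 590.5 -325.    18. ]
 [ 446.8 -318.    18. ]] sc [[ 453.5 -322.5   18. ]
 [ 598.8 -330.2   18. ]]
bridge top [[ 609.2 -196.9  132. ]
 [ 606.9 -244.8  132. ]
 [ 438.5 -236.6  132. ]
 [ 439.7 -188.1  132. ]]
spool [[ 555.2 -217.   192. ]]
case lid corners [[518.  298.4  44. ]
 [567.2 139.3  44. ]
 [461.9 105.1  44. ]
 [415.4 262.3  44. ]]
```

```bash
python3 -c "
from h import *
go([502.4,201.4,230])"
```

```text
shift m [ 0.0012 -0.2186  0.3576] tool x [-0. -0. -1.] jaw yaw deg 63.2
```

Call:
jog_arm(
  rows=[
    {"translation": [0, -0.02, 0.03], "twist": 4},
    {"translation": [0, -0.045, 0.073], "twist": 9},
    {"translation": [0, -0.07, 0.115], "twist": 15},
    {"translation": [0, -0.095, 0.155], "twist": 20},
    {"translation": [0, -0.12, 0.197], "twist": 26},
    {"translation": [0, -0.145, 0.238], "twist": 31},
    {"translation": [0, -0.17, 0.279], "twist": 36},
    {"translation": [0, -0.195, 0.32], "twist": 41},
    {"translation": [0, -0.21, 0.345], "twist": 45},
    {"translation": [0, -0.2185, 0.3575], "twist": 45.7},
  ],
)

```text
t: 1.35
ee_pos: [503.8, 198.5, 231.4]
tcp_rot: [0.569, 0.42, 0.569, -0.42]
contact_force: [-0.2, -0.5, -0.6]
opening: 0.998
```

```bash
python3 -c "
from h import *
c=cam('wrist','w1');go([502.4,201.4,60]);print(manip.read_state()['t'],tool()[:3,3].round(1))"
```

```text
shift m [ 0.1713 -0.0006 -0.0043] tool x [ 0.001 -0.001 -1.   ] jaw yaw deg 17.21
1.4 [504.1 197.7 231.4]
```

View pics/w1.png

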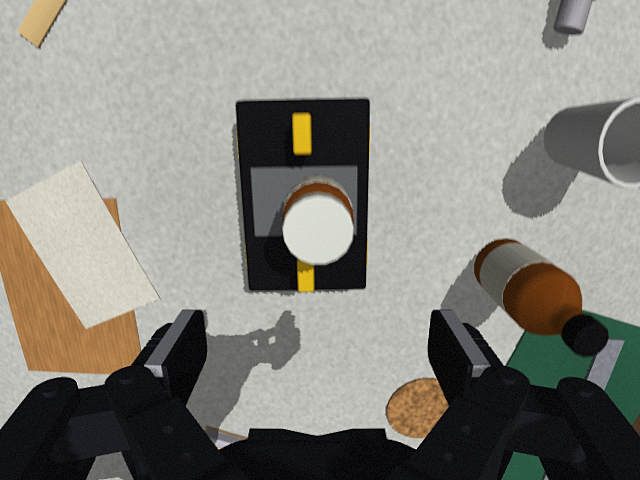

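The wrist view shows the jar cap at (318,229), the fins at (302,133) and (306,277), and the lid corners near (237,101), (368,99), (365,289) and (249,291).

```bash
python3 - <<'E'
from h import *
c=cam("wrist")
print("cap",onz(c,[(318,229)],124).round(1))
print("lid",onz(c,[(237,101),(369,99),(365,289),(249,291)],44).round(1))
f=onz(c,[(302.5,118)],72).round(1);print("finL top mid",onz(c,[(302,130)],72),"finR",onz(c,[(306,264)],72))
h=hsv(c);m=cv2.inRange(h,(20,150,110),(35,255,255));N,_,st,ce=cv2.connectedComponentsWithStats(m)
for i in range(1,N):
    if st[i,4]>60:print(st[i],ce[i])
E
```

```text
cap [[502.9 202.7 124. ]]
lid [[415.3 264.3  44. ]
 [516.9 297.2  44. ]
 [569.1 138.   44. ]
 [466.4 104.   44. ]]
finL top mid [[473.03420874 258.78826497  72.        ]] finR [[507.03658325 156.39797574  72.        ]]
[292 110  19  41 749] [300.9012016  129.88785047]
[297 258  17  31 492] [304.6504065  273.78455285]
```

```bash
python3 -c "
from h import *
go([502.6,202.3,61])"
```

```text
shift m [ 0.1703  0.0003 -0.0024] tool x [ 0.    -0.001 -1.   ] jaw yaw deg 17.4
```

Call:
jog_arm(
  rows=[
    {"translation": [0.02, 0, -0.0025]},
    {"translation": [0.045, 0, -0.0025]},
    {"translation": [0.07, 0, -0.0025]},
    {"translation": [0.095, 0, -0.0025]},
    {"translation": [0.12, 0, -0.0025]},
    {"translation": [0.14, 0, -0.0025]},
    {"translation": [0.157, 0, -0.0025]},
    {"translation": [0.167, 0, -0.0025]},
    {"translation": [0.17, 0, -0.0025]},
    {"translation": [0.17, 0, -0.0025]},
  ],
)

```text
$.rows[0]: bad value
```

```bash
python3 -c "
from h import *
c=cam('wrist','w2');go([502.6,202.3,61])"
```

```text
shift m [ 1.701e-01  6.000e-04 -1.000e-04] tool x [-0.  0. -1.] jaw yaw deg 17.56
```

View pics/w2.png

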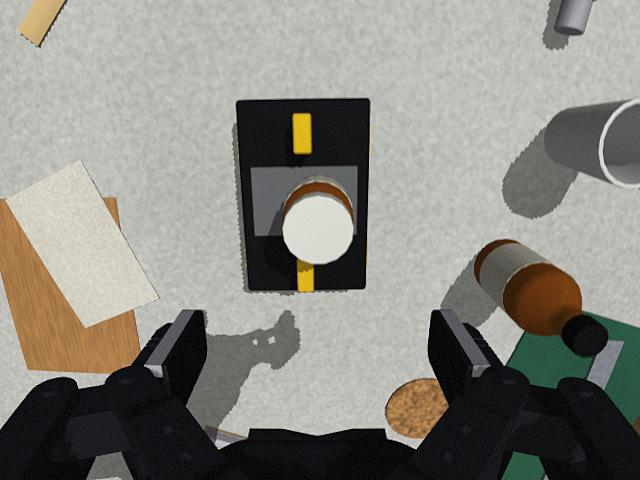

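The call needs a twist in every row and the arm is still in place, so I'll resend it.

Call:
jog_arm(
  rows=[
    {"translation": [0.02, 0, 0], "twist": 0},
    {"translation": [0.045, 0.0005, 0], "twist": 0},
    {"translation": [0.07, 0.0005, 0], "twist": 0},
    {"translation": [0.095, 0.0005, 0], "twist": 0},
    {"translation": [0.12, 0.0005, 0], "twist": 0},
    {"translation": [0.14, 0.0005, 0], "twist": 0},
    {"translation": [0.157, 0.0005, 0], "twist": 0},
    {"translation": [0.167, 0.0005, 0], "twist": 0},
    {"translation": [0.17, 0.0005, 0], "twist": 0},
    {"translation": [0.17, 0.0005, 0], "twist": 0},
  ],
)

```text
t: 2.5
ee_pos: [502.2, 203.1, 61.2]
tcp_rot: [0.571, 0.417, 0.571, -0.417]
contact_force: [-0.3, -0.6, -0.7]
opening: 0.994
```

```bash
python3 -c "
from h import *
c=cam('wrist','w2');go([502.6,202.3,61])"
```

```text
shift m [ 0.0007 -0.0002  0.0006] tool x [ 0.     0.001 -1.   ] jaw yaw deg 17.63
```

View pics/w2.png

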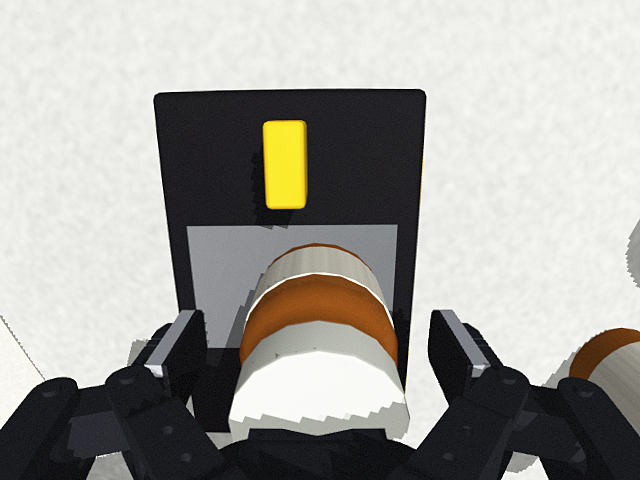

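The jar sits centred between the fingers, whose inner faces are at columns 205 and 430, so I'll close on it.

Call:
jog_arm(
  grip=0.04,
  rows=[
    {"translation": [0, 0, 0], "twist": 0},
    {"translation": [0, 0, 0], "twist": 0},
    {"translation": [0, 0, 0], "twist": 0},
    {"translation": [0, 0, 0], "twist": 0},
    {"translation": [0, 0, 0], "twist": 0},
    {"translation": [0, 0, 0], "twist": 0},
    {"translation": [0, 0, 0], "twist": 0},
    {"translation": [0, 0, 0], "twist": 0},
    {"translation": [0, 0, 0], "twist": 0},
    {"translation": [0, 0, 0], "twist": 0},
  ],
)

```text
t: 3.55
ee_pos: [503.0, 203.3, 63.0]
tcp_rot: [0.571, 0.418, 0.571, -0.417]
contact_force: [-2.6, -0.7, 8.7]
opening: 0.609
```

```bash
python3 -c "
from h import *
c=cam('wrist','w3');print(manip.read_state()['opening']*85.4);go([502.6,202.3,161])"
```

```text
52.14950116841665
shift m [-0.0981 -0.0005  0.0007] tool x [ 0.001  0.002 -1.   ] jaw yaw deg 17.63
```

View pics/w3.png

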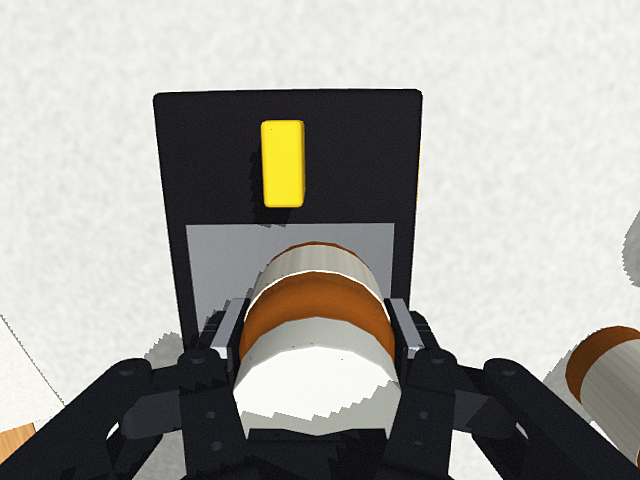

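The jar is held at an opening of 52 mm. I'll lift it straight up.

Call:
jog_arm(
  rows=[
    {"translation": [-0.004, 0, 0], "twist": 0},
    {"translation": [-0.01, 0, 0], "twist": 0},
    {"translation": [-0.02, 0, 0], "twist": 0},
    {"translation": [-0.035, 0, 0], "twist": 0},
    {"translation": [-0.052, 0, 0], "twist": 0},
    {"translation": [-0.07, 0, 0], "twist": 0},
    {"translation": [-0.087, 0, 0], "twist": 0},
    {"translation": [-0.1, 0, 0], "twist": 0},
    {"translation": [-0.108, 0, 0], "twist": 0},
    {"translation": [-0.11, 0, 0], "twist": 0},
  ],
)

```text
t: 4.6
ee_pos: [503.2, 203.2, 173.8]
tcp_rot: [0.571, 0.419, 0.571, -0.416]
contact_force: [0.2, -0.6, -1.1]
opening: 0.613
```

```bash
python3 -c "
from h import *
c=cam('wrist','w4');s=cam('scene','s4');print(manip.read_state()['opening']*85.4);go([701.4,-5.8,171])"
```

```text
51.98147121590398
shift m [0.0016 0.126  0.2592] tool x [ 0.001  0.001 -1.   ] jaw yaw deg 17.63
```

View pics/w4.png

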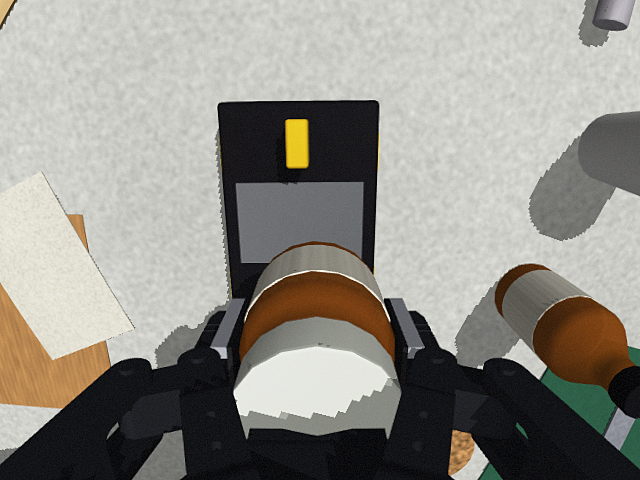

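View pics/s4.png

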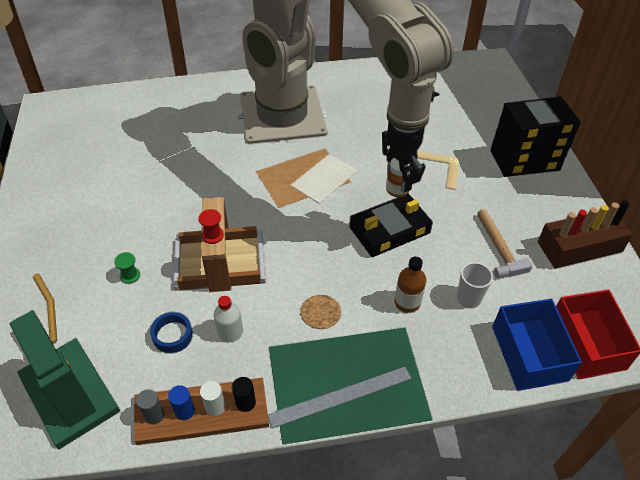

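The jar is up and upright at scene (397,178), and the case hasn't moved. Next it goes over to the mat.

Call:
jog_arm(
  rows=[
    {"translation": [0, 0.005, 0.01], "twist": 0},
    {"translation": [0, 0.015, 0.03], "twist": 0},
    {"translation": [0, 0.03, 0.06], "twist": 0},
    {"translation": [0, 0.047, 0.095], "twist": 0},
    {"translation": [0, 0.065, 0.133], "twist": 0},
    {"translation": [0, 0.084, 0.173], "twist": 0},
    {"translation": [0, 0.101, 0.208], "twist": 0},
    {"translation": [0, 0.114, 0.235], "twist": 0},
    {"translation": [0, 0.122, 0.252], "twist": 0},
    {"translation": [0, 0.126, 0.259], "twist": 0},
  ],
)

```text
t: 5.7
ee_pos: [701.8, -9.1, 171.2]
tcp_rot: [0.57, 0.418, 0.57, -0.419]
contact_force: [0.2, 0.3, -0.9]
opening: 0.611
```

```bash
python3 -c "
from h import *
c=cam('wrist','w5');s=cam('scene');go([701.4,-5.8,26])
h=hsv(s); m=cv2.inRange(h,(5,70,80),(22,200,255)); N,_,st,ce=cv2.connectedComponentsWithStats(m)
cv2.imwrite('pics/s5.png',cv2.resize(s['frame'][150:400,220:520,::-1],None,fx=2.4,fy=2.4))
print(manip.read_state()['t'])
"
```

```text
shift m [ 0.1455  0.0004 -0.0011] tool x [-0.001  0.001 -1.   ] jaw yaw deg 17.54
5.8
```

View pics/w5.png

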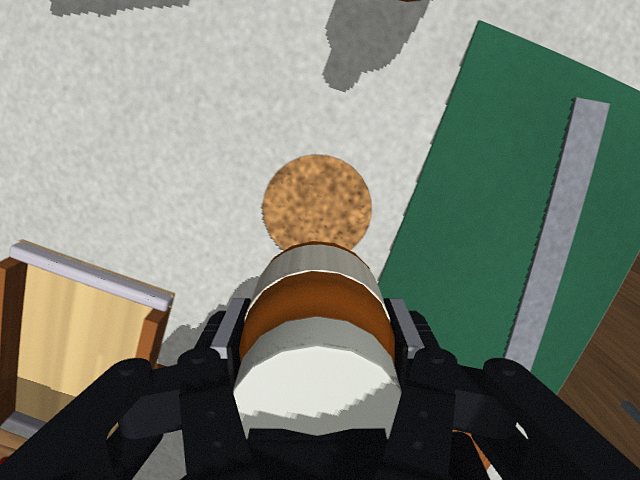

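View pics/s5.png

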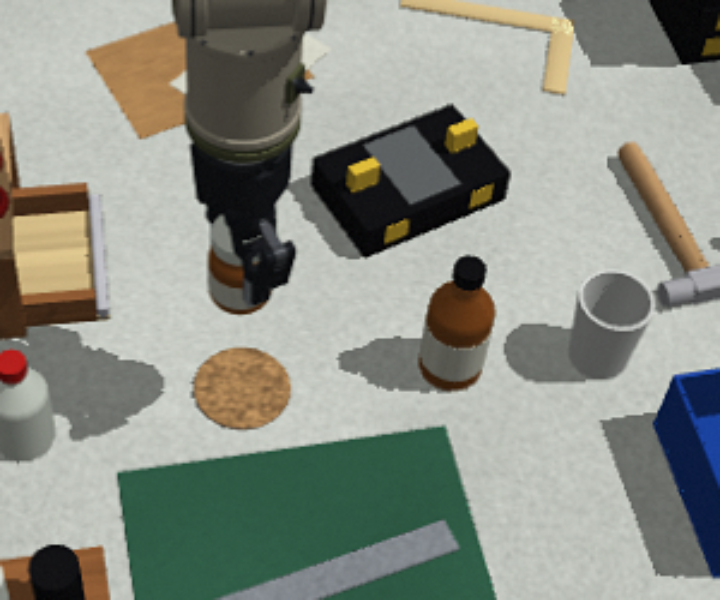

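```bash
python3 -c "
from h import *
c=cam('wrist');print(onz(c,[(317.5,204)],4))
print(onz(c,[(263,205),(372,205),(317.5,154)],4))
go([701.4,-5.8,26])"
```

```text
[[698.59754037   1.6924974    4.        ]]
[[656.46447463 -12.46952079   4.        ]
 [741.20038805  14.36275699   4.        ]
 [686.4747183   39.93836174   4.        ]]
shift m [0.1458 0.0003 0.0005] tool x [-0.     0.001 -1.   ] jaw yaw deg 17.62
```

Call:
jog_arm(
  rows=[
    {"translation": [0.01, 0, 0], "twist": 0},
    {"translation": [0.027, 0, 0], "twist": 0},
    {"translation": [0.048, 0, 0], "twist": 0},
    {"translation": [0.07, 0, 0], "twist": 0},
    {"translation": [0.092, 0, 0], "twist": 0},
    {"translation": [0.112, 0, 0], "twist": 0},
    {"translation": [0.128, 0, 0], "twist": 0},
    {"translation": [0.137, 0, 0], "twist": 0},
    {"translation": [0.142, 0, 0], "twist": 0},
    {"translation": [0.143, 0, 0], "twist": 0},
  ],
)

```text
t: 6.85
ee_pos: [700.9, -5.2, 28.7]
tcp_rot: [0.57, 0.418, 0.571, -0.417]
contact_force: [0.1, -0.3, -0.5]
opening: 0.613
```

Call:
jog_arm(
  rows=[
    {"translation": [0.0005, 0, 0], "twist": 0},
    {"translation": [0.001, 0, 0], "twist": 0},
    {"translation": [0.0015, 0, 0], "twist": 0},
    {"translation": [0.002, 0, 0], "twist": 0},
    {"translation": [0.0025, 0, 0], "twist": 0},
    {"translation": [0.003, 0, 0], "twist": 0},
    {"translation": [0.0035, 0, 0], "twist": 0},
    {"translation": [0.004, 0, 0], "twist": 0},
    {"translation": [0.004, 0, 0], "twist": 0},
    {"translation": [0.004, 0, 0], "twist": 0},
  ],
)

```text
t: 7.85
ee_pos: [700.9, -5.2, 24.7]
tcp_rot: [0.57, 0.418, 0.571, -0.417]
contact_force: [-0.4, 1.0, -1.8]
opening: 0.608
```

```bash
python3 -c "
from h import *
s=cam('scene');go([701.4,-5.8,26]);print(tool()[:3,3],manip.read_state()['contact_force'])
cv2.imwrite('pics/s6.png',cv2.resize(s['frame'][220:350,240:400,::-1],None,fx=4,fy=4))
"
```

```text
shift m [-0.0013  0.0003  0.0007] tool x [-0.     0.001 -1.   ] jaw yaw deg 17.63
[700.95155995  -5.22557861  24.74802942] [ 0.71189962 -0.58923561 -1.9169463 ]
```

View pics/s6.png

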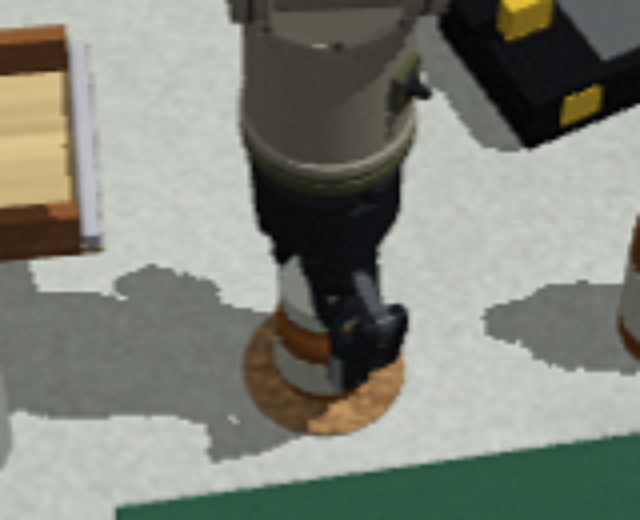

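The jar is over the mat and nearly touching it. I'll lower it slowly a little more.

Call:
jog_arm(
  rows=[
    {"translation": [0.0005, 0, 0], "twist": 0},
    {"translation": [0.001, 0, 0], "twist": 0},
    {"translation": [0.0015, 0, 0], "twist": 0},
    {"translation": [0.002, 0, 0], "twist": 0},
    {"translation": [0.002, 0, 0], "twist": 0},
    {"translation": [0.0025, 0, 0], "twist": 0},
    {"translation": [0.0025, 0, 0], "twist": 0},
    {"translation": [0.0025, 0, 0], "twist": 0},
    {"translation": [0.0025, 0, 0], "twist": 0},
    {"translation": [0.0025, 0, 0], "twist": 0},
  ],
)

```text
t: 8.9
ee_pos: [700.9, -5.2, 23.0]
tcp_rot: [0.57, 0.418, 0.571, -0.417]
contact_force: [-5.0, 1.2, 8.1]
opening: 0.615
```

It's in contact, with 8 N upward. I'll open the fingers.

Call:
jog_arm(
  grip=0.085,
  rows=[
    {"translation": [0, 0, 0], "twist": 0},
    {"translation": [0, 0, 0], "twist": 0},
    {"translation": [0, 0, 0], "twist": 0},
    {"translation": [0, 0, 0], "twist": 0},
    {"translation": [0, 0, 0], "twist": 0},
    {"translation": [0, 0, 0], "twist": 0},
    {"translation": [0, 0, 0], "twist": 0},
    {"translation": [0, 0, 0], "twist": 0},
    {"translation": [0, 0, 0], "twist": 0},
    {"translation": [0, 0, 0], "twist": 0},
  ],
)

```text
t: 9.9
ee_pos: [700.9, -5.2, 23.1]
tcp_rot: [0.57, 0.418, 0.571, -0.417]
contact_force: [0.6, 0.1, -0.0]
opening: 0.992
```

```bash
python3 -c "
from h import *
s=cam('wrist','w7')"
```

```text
(no output)
```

View pics/w7.png

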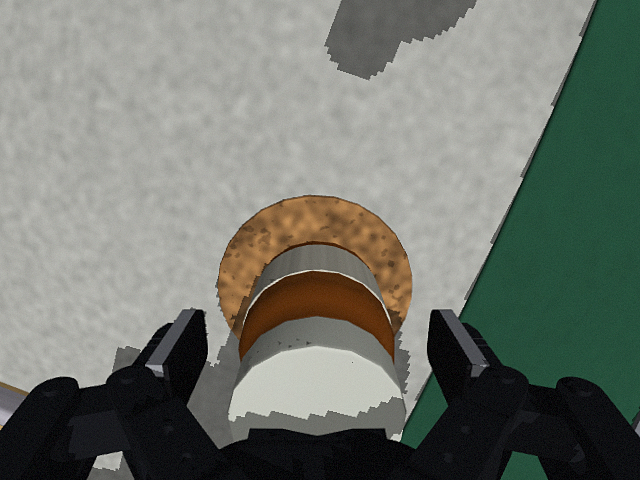

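The jar stands on the mat, roughly centred in the wrist view. I'll retract straight up.

Call:
jog_arm(
  rows=[
    {"translation": [-0.01, 0, 0], "twist": 0},
    {"translation": [-0.03, 0, 0], "twist": 0},
    {"translation": [-0.06, 0, 0], "twist": 0},
    {"translation": [-0.09, 0, 0], "twist": 0},
    {"translation": [-0.13, 0, 0], "twist": 0},
    {"translation": [-0.17, 0, 0], "twist": 0},
    {"translation": [-0.2, 0, 0], "twist": 0},
    {"translation": [-0.23, 0, 0], "twist": 0},
    {"translation": [-0.245, 0, 0], "twist": 0},
    {"translation": [-0.25, 0, 0], "twist": 0},
  ],
)

```text
t: 10.95
ee_pos: [701.5, -5.8, 275.2]
tcp_rot: [0.571, 0.419, 0.57, -0.416]
contact_force: [0.3, -0.2, 0.0]
opening: 0.996
```

```bash
python3 -c "
from h import *
go([529,-160,300]); t=cam('top'); print(manip.read_state()['joint_positions'])
h=hsv(t)
cv2.imwrite('pics/t8.png',cv2.resize(t['frame'][170:320,180:460,::-1],None,fx=2.75,fy=2.75,interpolation=cv2.INTER_CUBIC))"
```

```text
shift m [-0.0255 -0.2111  0.0947] tool x [ 0.002  0.002 -1.   ] jaw yaw deg 17.62
[-0.3149321   0.50822829  0.40802875  1.17561186 -0.19679335  1.49365594
  0.36893765]
```

View pics/t8.png

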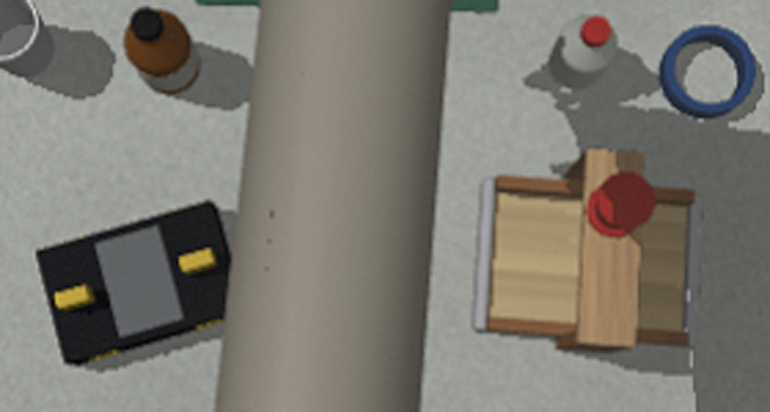

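The arm covers the middle of this view and the rack is unchanged. I'll look at the rack with the wrist camera.

Call:
jog_arm(
  rows=[
    {"translation": [-0.003, -0.02, 0.009], "twist": 2},
    {"translation": [-0.006, -0.045, 0.02], "twist": 4},
    {"translation": [-0.009, -0.075, 0.034], "twist": 7},
    {"translation": [-0.012, -0.105, 0.047], "twist": 10},
    {"translation": [-0.015, -0.135, 0.06], "twist": 13},
    {"translation": [-0.018, -0.165, 0.074], "twist": 16},
    {"translation": [-0.021, -0.19, 0.085], "twist": 18},
    {"translation": [-0.024, -0.205, 0.092], "twist": 20},
    {"translation": [-0.025, -0.211, 0.095], "twist": 20.6},
    {"translation": [-0.025, -0.211, 0.095], "twist": 20.6},
  ],
)

```text
t: 12.0
ee_pos: [529.0, -160.1, 298.5]
tcp_rot: [0.487, 0.514, 0.487, -0.512]
contact_force: [0.3, 0.5, 0.1]
opening: 0.995
```

```bash
python3 -c "
from h import *
c=cam('wrist','w9')"
```

```text
(no output)
```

View pics/w9.png

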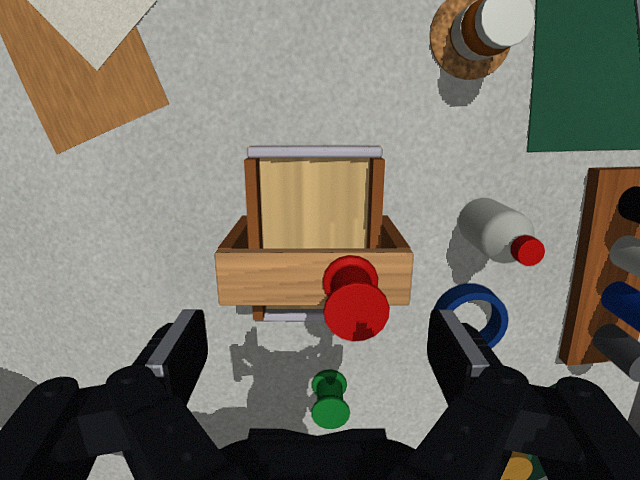

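```bash
python3 -c "
from h import *
c=cam('wrist')
cv2.imwrite('pics/w9z.png',cv2.resize(c['frame'][130:330,200:430,::-1],None,fx=3,fy=3,interpolation=cv2.INTER_CUBIC))
T=np.save('w9T.npy',c['view'])"
```

```text
(no output)
```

View pics/w9z.png

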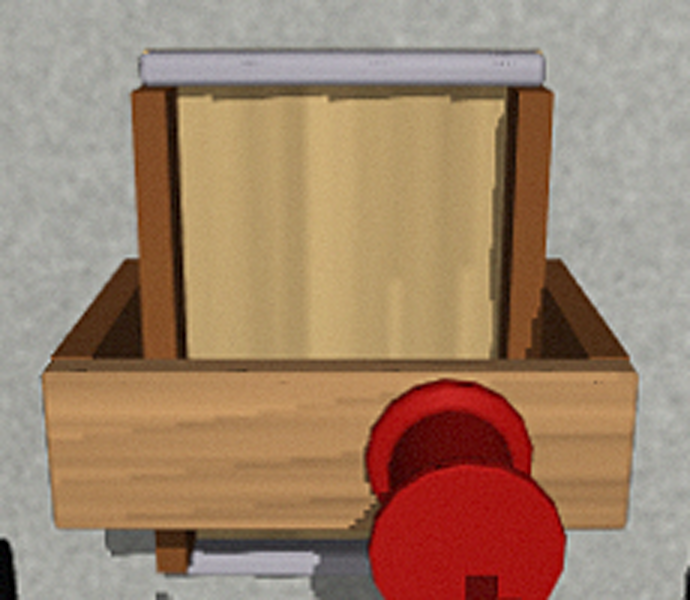

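```bash
python3 -c "
from h import *
c=cam('wrist')
z=lambda *p:[(x/3+200-.3,y/3+130-.3) for x,y in p]
np.set_printoptions(precision=1,suppress=True)
print('sill outer',onz(c,z((141,52),(545,52)),18)); print('sill inner',onz(c,z((140,86),(545,86)),18))
print('rail near',onz(c,z((133,90),(172,90),(517,90),(553,90)),35)); print('rail at bridge',onz(c,z((142,355),(182,355),(510,355),(545,355)),35))
print('bridge front',onz(c,z((45,371),(638,371)),132),'back',onz(c,z((57,527),(628,527)),132))
print('mat',onz(c,[(467,38)],4))
"
```

```text
sill outer [[ 457.  -108.4   18. ]
 [ 600.6 -115.5   18. ]]
sill inner [[ 455.5 -120.4   18. ]
 [ 600.6 -127.5   18. ]]
rail near [[ 456.  -120.    35. ]
 [ 469.5 -120.8   35. ]
 [ 588.2 -126.7   35. ]
 [ 600.6 -127.2   35. ]]
rail at bridge [[ 449.4 -216.3   35. ]
 [ 464.2 -217.    35. ]
 [ 584.8 -222.9   35. ]
 [ 597.7 -223.6   35. ]]
bridge front [[ 441.3 -187.6  132. ]
 [ 608.7 -195.9  132. ]] back [[ 438.4 -236.5  132. ]
 [ 607.1 -244.8  132. ]]
mat [[694.5  -6.6   4. ]]
```

Two views agree on the rack: middle (523.7,-216.6), bay direction -92.8°, near sill outer edge mid (528.8,-112). Next I'll hover over the case's near fin.

```bash
python3 -c "
from h import *
go([511,142,180])"
```

```text
shift m [ 0.1188 -0.0336 -0.2993] tool x [ 0.     0.002 -1.   ] jaw yaw deg -2.83
```

Call:
jog_arm(
  grip=0.05,
  rows=[
    {"translation": [0.005, -0.002, -0.02], "twist": -2},
    {"translation": [0.015, -0.005, -0.05], "twist": -4},
    {"translation": [0.03, -0.009, -0.09], "twist": -7},
    {"translation": [0.046, -0.014, -0.13], "twist": -10},
    {"translation": [0.064, -0.019, -0.17], "twist": -13},
    {"translation": [0.082, -0.024, -0.21], "twist": -16},
    {"translation": [0.1, -0.028, -0.25], "twist": -18.5},
    {"translation": [0.112, -0.032, -0.28], "twist": -20},
    {"translation": [0.118, -0.0335, -0.296], "twist": -20.7},
    {"translation": [0.119, -0.0335, -0.299], "twist": -20.7},
  ],
)

```text
t: 13.15
ee_pos: [510.3, 144.2, 178.8]
tcp_rot: [0.572, 0.415, 0.573, -0.415]
contact_force: [-0.2, -0.1, 1.0]
opening: 0.586
```

```bash
python3 -c "
from h import *
c=cam('wrist','w10');go([511,142,50])
h=hsv(c);m=cv2.inRange(h,(20,150,110),(35,255,255));N,_,st,ce=cv2.connectedComponentsWithStats(m)
for i in range(1,N):
    if st[i,4]>60:print(st[i],ce[i].round(1))"
```

```text
shift m [ 0.1294 -0.0002  0.0009] tool x [-0.     0.001 -1.   ] jaw yaw deg 17.98
[ 306   18   24   53 1213] [317.1  43.9]
[ 307  202   21   51 1031] [317.1 227.5]
```

View pics/w10.png

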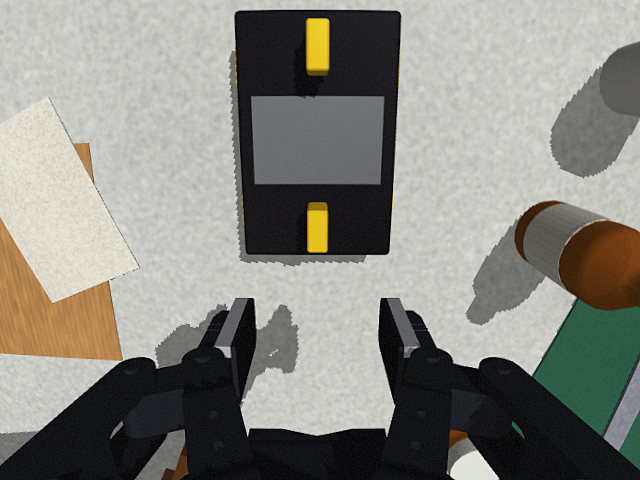

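The fins are both centred on column 317, midway between the fingers, so yaw and sideways offset are right. I'll check the lengthwise position.

```bash
python3 -c "
from h import *
c=cam('wrist')
print(onz(c,[(317,252),(317,209)],72).round(1), onz(c,[(317,254)],44).round(1))
go([511,142,50])"
```

```text
[[514.  132.2  72. ]
 [504.7 160.7  72. ]] [[517.6 121.3  44. ]]
shift m [ 0.13   -0.0003 -0.0008] tool x [ 0.001  0.001 -1.   ] jaw yaw deg 17.85
```

Call:
jog_arm(
  rows=[
    {"translation": [0.01, 0, 0], "twist": 0},
    {"translation": [0.025, 0, 0], "twist": 0},
    {"translation": [0.045, 0, 0], "twist": 0},
    {"translation": [0.065, 0, 0], "twist": 0},
    {"translation": [0.085, 0, 0], "twist": 0},
    {"translation": [0.104, 0, 0], "twist": 0},
    {"translation": [0.118, 0, 0], "twist": 0},
    {"translation": [0.126, 0, 0], "twist": 0},
    {"translation": [0.13, 0, 0], "twist": 0},
    {"translation": [0.13, 0, 0], "twist": 0},
  ],
)

```text
t: 14.25
ee_pos: [511.7, 141.1, 50.0]
tcp_rot: [0.571, 0.417, 0.572, -0.416]
contact_force: [0.2, 0.0, 0.4]
opening: 0.585
```

Call:
jog_arm(
  grip=0.0,
  rows=[
    {"translation": [0, 0, 0], "twist": 0},
    {"translation": [0, 0, 0], "twist": 0},
    {"translation": [0, 0, 0], "twist": 0},
    {"translation": [0, 0, 0], "twist": 0},
    {"translation": [0, 0, 0], "twist": 0},
    {"translation": [0, 0, 0], "twist": 0},
    {"translation": [0, 0, 0], "twist": 0},
    {"translation": [0, 0, 0], "twist": 0},
    {"translation": [0, 0, 0], "twist": 0},
    {"translation": [0, 0, 0], "twist": 0},
  ],
)

```text
t: 15.25
ee_pos: [512.1, 141.2, 50.8]
tcp_rot: [0.572, 0.417, 0.571, -0.416]
contact_force: [-1.4, -1.8, 5.2]
opening: 0.147
```

```bash
python3 -c "
from h import *
c=cam('wrist','w11');print(manip.read_state()['opening']*85.4);go([511,142,60])"
```

```text
12.59582560376239
shift m [-0.0092 -0.0007 -0.0011] tool x [ 0.002  0.002 -1.   ] jaw yaw deg 17.85
```

View pics/w11.png

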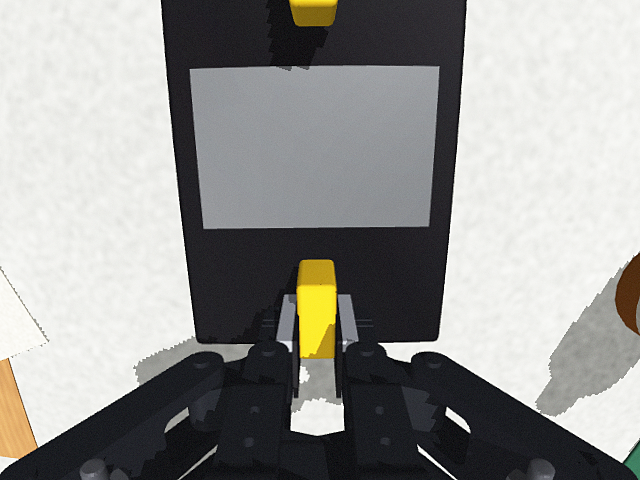

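The fin is gripped on its outer part. I'll lift 12 mm as a test and check that the far end stays down.

Call:
jog_arm(
  rows=[
    {"translation": [-0.001, 0, 0], "twist": 0},
    {"translation": [-0.002, 0, 0], "twist": 0},
    {"translation": [-0.004, 0, 0], "twist": 0},
    {"translation": [-0.006, 0, 0], "twist": 0},
    {"translation": [-0.008, 0, 0], "twist": 0},
    {"translation": [-0.01, 0, 0], "twist": 0},
    {"translation": [-0.012, 0, 0], "twist": 0},
    {"translation": [-0.012, 0, 0], "twist": 0},
    {"translation": [-0.012, 0, 0], "twist": 0},
    {"translation": [-0.012, 0, 0], "twist": 0},
  ],
)

```text
t: 16.3
ee_pos: [511.9, 141.2, 62.7]
tcp_rot: [0.572, 0.417, 0.571, -0.416]
contact_force: [0.3, -0.4, -9.0]
opening: 0.149
```

```bash
python3 -c "
from h import *
c=cam('wrist','w12');s=cam('scene');t=cam('top')
a=cv2.resize(s['frame'][170:270,330:450,::-1],None,fx=5,fy=5,interpolation=cv2.INTER_CUBIC)
cv2.imwrite('pics/s12.png',a)
st=manip.read_state();print(st['ee_pos'],st['ft_torque'],st['contact_force'])"
```

```text
[511.96889275 141.17111605  62.69174819] [-0.53878089 -0.12373521 -0.00852849] [-0.35984053 -0.65750908 -8.70588241]
```

View pics/w12.png

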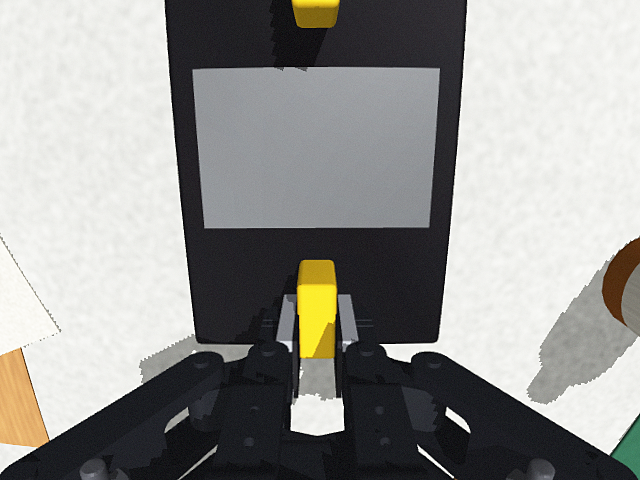

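View pics/s12.png

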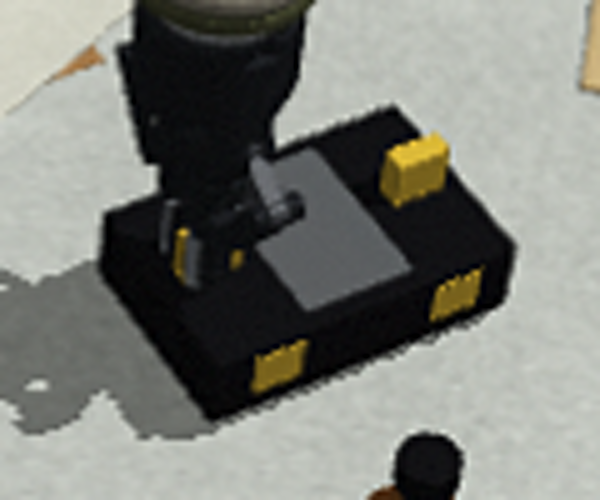

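The pads hold the fin firmly enough that the case came up nearly level, which isn't what I want. I'll lower it at once, drag it flat on the table to line it up in front of the sill, then regrip on a small corner of the fin so the case can pivot.

Call:
jog_arm(
  rows=[
    {"translation": [0.001, 0, 0], "twist": 0},
    {"translation": [0.003, 0, 0], "twist": 0},
    {"translation": [0.005, 0, 0], "twist": 0},
    {"translation": [0.007, 0, 0], "twist": 0},
    {"translation": [0.009, 0, 0], "twist": 0},
    {"translation": [0.0105, 0, 0], "twist": 0},
    {"translation": [0.0115, 0, 0], "twist": 0},
    {"translation": [0.0115, 0, 0], "twist": 0},
    {"translation": [0.0115, 0, 0], "twist": 0},
    {"translation": [0.0115, 0, 0], "twist": 0},
  ],
)

```text
t: 17.45
ee_pos: [512.2, 141.1, 51.4]
tcp_rot: [0.572, 0.417, 0.571, -0.416]
contact_force: [0.4, -2.1, -4.4]
opening: 0.146
```

```bash
python3 -c "
from h import *
st=manip.read_state();print(st['ee_pos'],st['ft_torque'],st['contact_force'])
M=np.array([523.7,-216.6]);d=np.array([-.0495,-.9988])
# TCP is ~23mm behind near end: near end target 8mm outside sill => 113 from M ; TCP at 136
for r in (165,137): p=M-r*d;print(p);go([p[0],p[1],51])
print(cam('top','t13') is None)
"
```

```text
[512.18717466 141.08320001  51.41201576] [-0.58525564 -0.09623448  0.10235396] [ 0.38014946 -2.14193766 -4.35863651]
[531.8675 -51.798 ]
shift m [ 1.000e-04 -4.040e-02  1.896e-01] tool x [ 0.002  0.002 -1.   ] jaw yaw deg 17.84
[530.4815 -79.7644]
shift m [ 1.000e-04 -5.020e-02  2.158e-01] tool x [ 0.002  0.002 -1.   ] jaw yaw deg 17.84
False
```

Call:
jog_arm(
  rows=[
    {"translation": [0, -0.002, 0.008], "twist": 1},
    {"translation": [0, -0.005, 0.024], "twist": 3},
    {"translation": [0, -0.01, 0.046], "twist": 5},
    {"translation": [0, -0.015, 0.07], "twist": 7.5},
    {"translation": [0, -0.02, 0.095], "twist": 10.5},
    {"translation": [0, -0.025, 0.12], "twist": 13.5},
    {"translation": [0, -0.031, 0.145], "twist": 16},
    {"translation": [0, -0.036, 0.168], "twist": 18.5},
    {"translation": [0, -0.039, 0.184], "twist": 20},
    {"translation": [0, -0.04, 0.19], "twist": 20.7},
  ],
)

```text
t: 18.5
ee_pos: [532.3, -54.8, 51.2]
tcp_rot: [0.486, 0.514, 0.486, -0.513]
contact_force: [-1.6, 2.1, -5.9]
opening: 0.15
```

```bash
python3 -c "
from h import *
c=cam('wrist','w14');t=cam('top');cv2.imwrite('pics/t14.png',cv2.resize(t['frame'][170:320,240:460,::-1],None,fx=3.5,fy=3.5,interpolation=cv2.INTER_CUBIC))
st=manip.read_state();print(st['ee_pos'],st['ft_torque'],st['contact_force']);go([0,0,0])
"
```

```text
[532.51725015 -53.41823334  51.20209751] [-0.53934762  0.06275649 -0.00961494] [ 0.14612458 -2.22363624 -4.58267967]
shift m [ 0.0501 -0.5347 -0.0257] tool x [ 0.002  0.001 -1.   ] jaw yaw deg -2.97
```

View pics/w14.png

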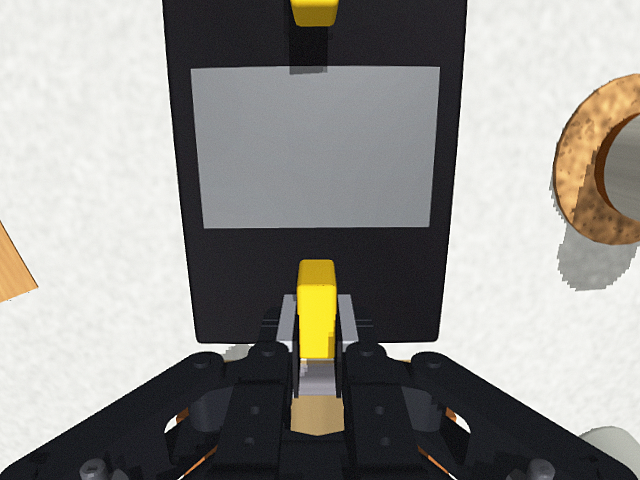

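View pics/t14.png

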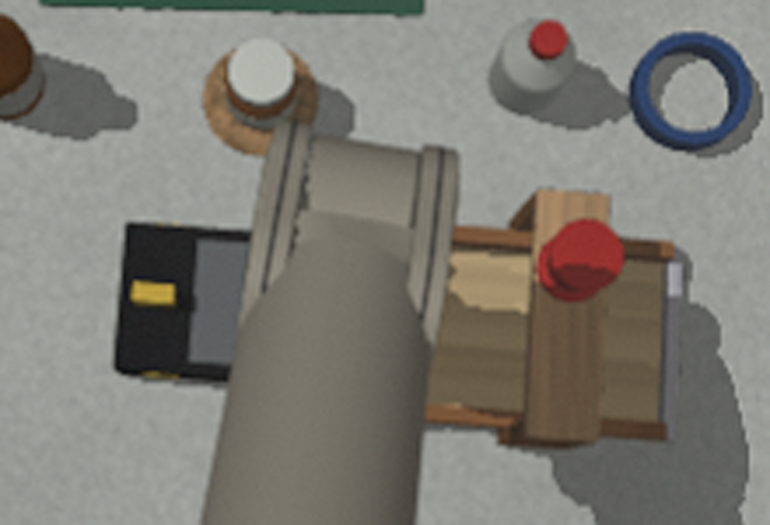

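The drag worked and the case is now aligned with the bay. I'll bring it closer to the sill.

```bash
python3 -c "
from h import *
go([530.3,-82.8,51])
"
```

```text
shift m [ 0.0002 -0.0007  0.0295] tool x [ 0.002  0.001 -1.   ] jaw yaw deg -2.97
```

Call:
jog_arm(
  rows=[
    {"translation": [0.0005, 0, 0.002], "twist": 0},
    {"translation": [0.0005, 0, 0.006], "twist": 0},
    {"translation": [0.0005, 0, 0.01], "twist": 0},
    {"translation": [0.0005, 0, 0.015], "twist": 0},
    {"translation": [0.0005, 0, 0.02], "twist": 0},
    {"translation": [0.0005, -0.0005, 0.025], "twist": 0},
    {"translation": [0.0005, -0.0005, 0.028], "twist": 0},
    {"translation": [0.0005, -0.0005, 0.0295], "twist": 0},
    {"translation": [0.0005, -0.0005, 0.0295], "twist": 0},
    {"translation": [0.0005, -0.0005, 0.0295], "twist": 0},
  ],
)

```text
t: 19.6
ee_pos: [530.6, -83.3, 50.8]
tcp_rot: [0.487, 0.514, 0.486, -0.512]
contact_force: [0.1, 1.1, -0.2]
opening: 0.147
```

Call:
jog_arm(
  grip=0.04,
  rows=[
    {"translation": [0, 0, 0], "twist": 0},
    {"translation": [0, 0, 0], "twist": 0},
    {"translation": [0, 0, 0], "twist": 0},
    {"translation": [0, 0, 0], "twist": 0},
    {"translation": [-0.004, 0, 0.002], "twist": 0},
    {"translation": [-0.008, 0, 0.005], "twist": 0},
    {"translation": [-0.011, 0, 0.008], "twist": 0},
    {"translation": [-0.011, 0, 0.01], "twist": 0},
    {"translation": [-0.011, 0, 0.012], "twist": 0},
    {"translation": [-0.011, 0, 0.012], "twist": 0},
  ],
)

```text
t: 20.6
ee_pos: [529.7, -95.6, 61.7]
tcp_rot: [0.487, 0.514, 0.486, -0.512]
contact_force: [0.5, 0.6, 0.9]
opening: 0.467
```

```bash
python3 -c "
from h import *
c=cam('wrist','w15')
st=manip.read_state();print(st['t'],st['ee_pos'],st['ft_torque'],st['contact_force']);go([0,0,0])
"
```

```text
20.65 [529.77028915 -95.34954073  61.67154704] [-0.03428957 -0.03887011  0.02633818] [-0.36302397  0.40346565 -0.6255255 ]
shift m [ 0.0606 -0.5342 -0.0675] tool x [ 0.002  0.    -1.   ] jaw yaw deg -3.0
```

View pics/w15.png

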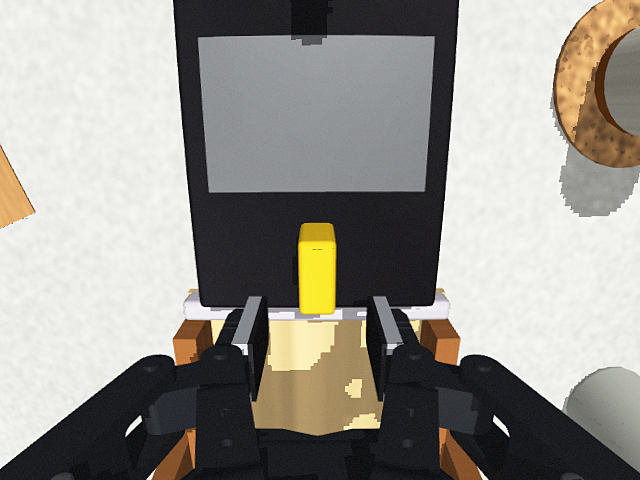

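The case is square to the sill and centred between the rails. The pads now overlap only about 8x9 mm of the fin's outer top corner. I'll close and test-lift.

Call:
jog_arm(
  grip=0.0,
  rows=[
    {"translation": [0, 0, 0], "twist": 0},
    {"translation": [0, 0, 0], "twist": 0},
    {"translation": [0, 0, 0], "twist": 0},
    {"translation": [0, 0, 0], "twist": 0},
    {"translation": [0, 0, 0], "twist": 0},
    {"translation": [0, 0, 0], "twist": 0},
    {"translation": [0, 0, 0], "twist": 0},
    {"translation": [0, 0, 0], "twist": 0},
    {"translation": [0, 0, 0], "twist": 0},
    {"translation": [0, 0, 0], "twist": 0},
  ],
)

```text
t: 21.65
ee_pos: [529.9, -95.3, 61.7]
tcp_rot: [0.487, 0.514, 0.486, -0.512]
contact_force: [-1.1, 0.4, 2.7]
opening: 0.129
```

Call:
jog_arm(
  rows=[
    {"translation": [-0.001, 0, 0], "twist": 0},
    {"translation": [-0.002, 0, 0], "twist": 0},
    {"translation": [-0.003, 0, 0], "twist": 0},
    {"translation": [-0.004, 0, 0], "twist": 0},
    {"translation": [-0.005, 0, 0], "twist": 0},
    {"translation": [-0.006, 0, 0], "twist": 0},
    {"translation": [-0.007, 0, 0], "twist": 0},
    {"translation": [-0.008, 0, 0], "twist": 0},
    {"translation": [-0.009, 0, 0], "twist": 0},
    {"translation": [-0.01, 0, 0], "twist": 0},
  ],
)

```text
t: 22.65
ee_pos: [529.8, -95.4, 71.8]
tcp_rot: [0.487, 0.514, 0.486, -0.512]
contact_force: [0.5, 1.5, -5.2]
opening: 0.13
```

```bash
python3 -c "
from h import *
c=cam('wrist','w16');s=cam('scene')
cv2.imwrite('pics/s16.png',cv2.resize(s['frame'][180:300,230:390,::-1],None,fx=4.5,fy=4.5,interpolation=cv2.INTER_CUBIC))
st=manip.read_state();print(st['t'],st['ee_pos'],st['ft_torque'],st['contact_force'],st['opening']*85.4);go([0,0,0])
"
```

```text
22.75 [529.88359254 -95.38330086  71.87689871] [0.06599143 0.03545598 0.00380287] [-0.43755511  1.34811463 -5.2579079 ] 10.708699517019904
shift m [ 0.0706 -0.5343 -0.0675] tool x [ 0.002  0.    -1.   ] jaw yaw deg -3.0
```

View pics/w16.png

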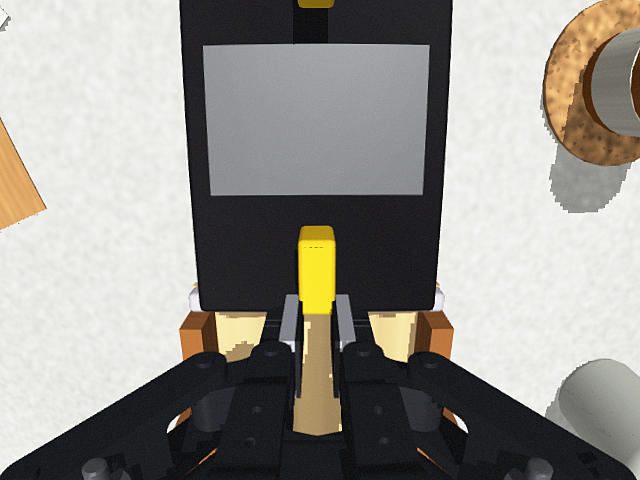

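View pics/s16.png

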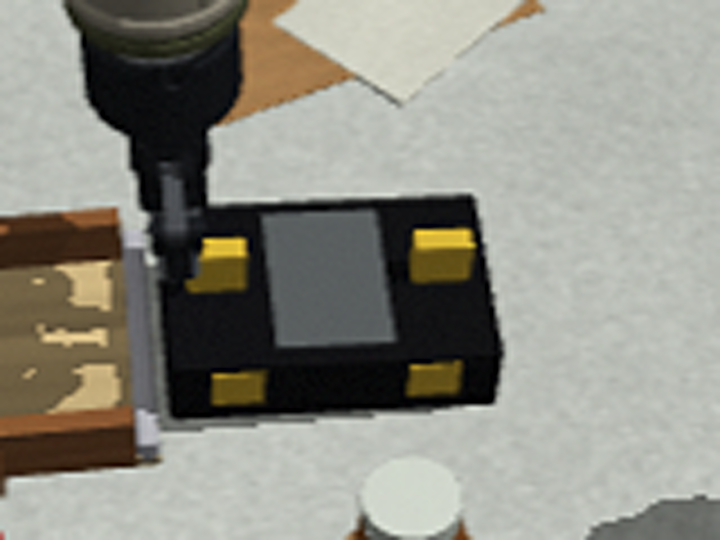

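It pivots: the force is only 5 N, the far end is down and the shadow wedge opens toward the sill. I'll lift 12 mm more.

Call:
jog_arm(
  rows=[
    {"translation": [-0.002, 0, 0], "twist": 0},
    {"translation": [-0.0035, 0, 0], "twist": 0},
    {"translation": [-0.005, 0, 0], "twist": 0},
    {"translation": [-0.0065, 0, 0], "twist": 0},
    {"translation": [-0.008, 0, 0], "twist": 0},
    {"translation": [-0.0095, 0, 0], "twist": 0},
    {"translation": [-0.011, 0, 0], "twist": 0},
    {"translation": [-0.0125, 0, 0], "twist": 0},
    {"translation": [-0.013, 0, 0], "twist": 0},
    {"translation": [-0.013, 0, 0], "twist": 0},
  ],
)

```text
t: 23.75
ee_pos: [529.9, -95.5, 85.0]
tcp_rot: [0.487, 0.514, 0.486, -0.512]
contact_force: [0.7, -0.0, -6.5]
opening: 0.123
```

```bash
python3 -c "
from h import *
c=cam('wrist','w17');s=cam('scene')
cv2.imwrite('pics/s17.png',cv2.resize(s['frame'][180:300,230:390,::-1],None,fx=4.5,fy=4.5,interpolation=cv2.INTER_CUBIC))
st=manip.read_state();print(st['t'],st['ee_pos'],st['ft_torque'],st['contact_force'],st['opening']*85.4);go([0,0,0])
"
```

```text
23.85 [529.83333161 -95.58591015  84.88828337] [-0.17227929 -0.01370399  0.01168239] [ 0.70253732  1.03801323 -5.91358724] 11.10613480564137
shift m [ 0.0836 -0.5343 -0.0676] tool x [ 0.002  0.    -1.   ] jaw yaw deg -3.01
```

View pics/w17.png

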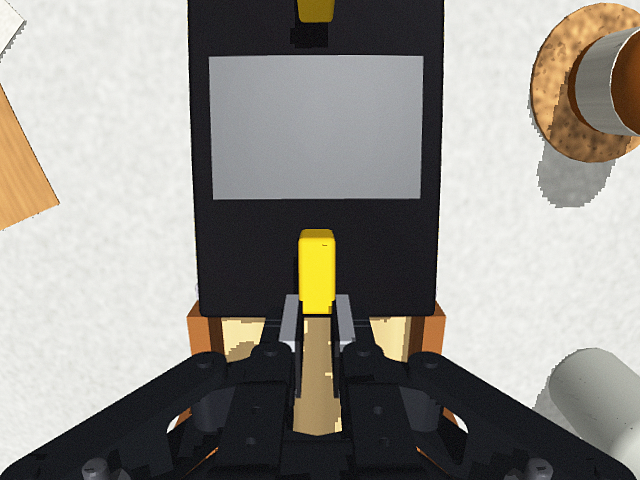

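View pics/s17.png

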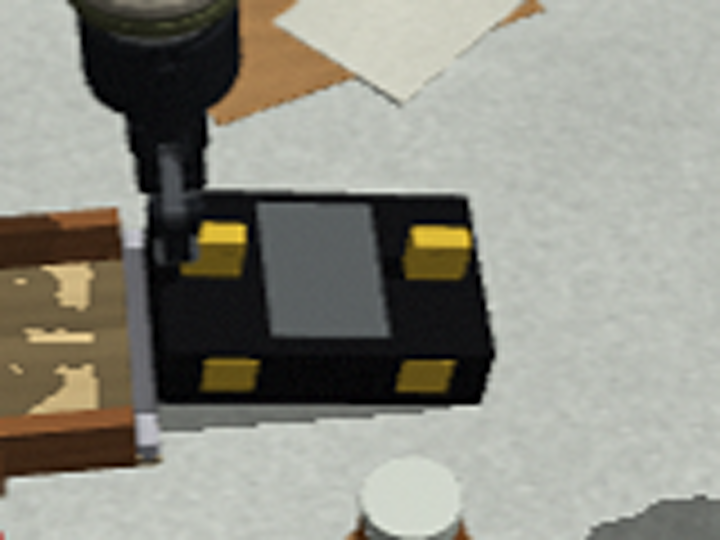

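```bash
python3 -c "
from h import *
s=cam('scene')
z=lambda *p:[(x/4.5+230-.4,y/4.5+180-.4) for x,y in p]
for h in(0,8,12): print(h,onz(s,z((485,402)),h).round(1))
print('lid far corner (x+)',[onz(s,z((493,350)),h).round(1) for h in(44,52)])
print('near low corner',[onz(s,z((158,403)),h).round(1) for h in(18,24)])
M=np.array([523.7,-216.6]);d=np.array([-.0495,-.9988])
p=M-95.*d;print(p);go([p[0],p[1],85])
"
```

```text
0 [[589.7  52.2   0. ]]
8 [[595.7  50.8   8. ]]
12 [[598.7  50.2  12. ]]
lid far corner (x+) [array([[590.7,  54.8,  44. ]]), array([[596.9,  53.3,  52. ]])]
near low corner [array([[ 577.1, -115.7,   18. ]]), array([[ 581.7, -115.9,   24. ]])]
[ 528.4025 -121.714 ]
shift m [-0.0001 -0.      0.0262] tool x [ 0.002  0.    -1.   ] jaw yaw deg -3.01
```

The far end is on the table (its lower corner fits z≈0) and the near end is about 24 mm up, above the sill. I'll move it forward 26 mm over the sill.

Call:
jog_arm(
  rows=[
    {"translation": [0, 0, 0.002], "twist": 0},
    {"translation": [0, 0, 0.005], "twist": 0},
    {"translation": [0, 0, 0.008], "twist": 0},
    {"translation": [0, 0, 0.011], "twist": 0},
    {"translation": [0, 0, 0.014], "twist": 0},
    {"translation": [0, 0, 0.017], "twist": 0},
    {"translation": [0, 0, 0.02], "twist": 0},
    {"translation": [0, 0, 0.023], "twist": 0},
    {"translation": [0, 0, 0.026], "twist": 0},
    {"translation": [0, 0, 0.026], "twist": 0},
  ],
)

```text
t: 24.9
ee_pos: [528.4, -122.3, 84.9]
tcp_rot: [0.487, 0.514, 0.486, -0.513]
contact_force: [-0.5, -0.9, -3.9]
opening: 0.128
```

Call:
jog_arm(
  rows=[
    {"translation": [0.0005, 0, 0], "twist": 0},
    {"translation": [0.001, 0, 0], "twist": 0},
    {"translation": [0.0015, 0, 0], "twist": 0},
    {"translation": [0.002, 0, 0], "twist": 0},
    {"translation": [0.0025, 0, 0], "twist": 0},
    {"translation": [0.003, 0, 0], "twist": 0},
    {"translation": [0.0035, 0, 0], "twist": 0},
    {"translation": [0.004, 0, 0], "twist": 0},
    {"translation": [0.004, 0, 0], "twist": 0},
    {"translation": [0.004, 0, 0], "twist": 0},
  ],
)

```text
t: 25.9
ee_pos: [528.4, -122.3, 80.9]
tcp_rot: [0.487, 0.514, 0.486, -0.513]
contact_force: [0.0, -2.2, -4.9]
opening: 0.126
```

```bash
python3 -c "
from h import *
c=cam('wrist','w18');s=cam('scene')
cv2.imwrite('pics/s18.png',cv2.resize(s['frame'][180:300,230:390,::-1],None,fx=4.5,fy=4.5,interpolation=cv2.INTER_CUBIC))
st=manip.read_state();print(st['t'],st['ee_pos'],st['ft_torque'],st['contact_force'],st['opening']*85.4);go([0,0,0])
"
```

```text
26.0 [ 528.45342889 -122.25165217   80.95248339] [-0.67896235  0.04332197 -0.0206397 ] [ 4.08629427e-03 -1.72850279e+00 -4.90723112e+00] 11.097913580095954
shift m [ 0.0796 -0.5344 -0.094 ] tool x [ 0.003 -0.    -1.   ] jaw yaw deg -3.05
```

View pics/w18.png

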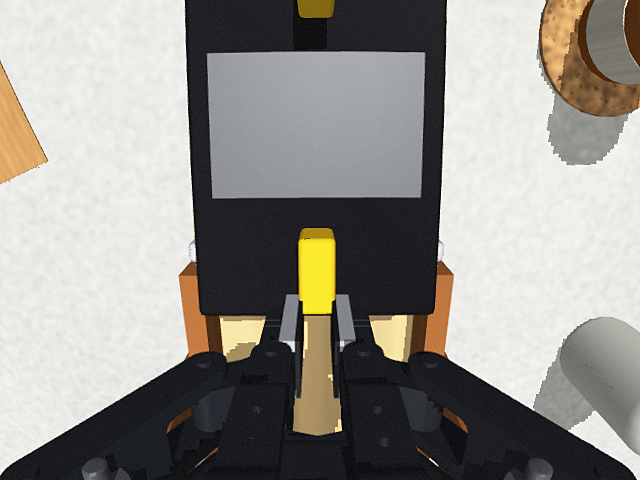

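View pics/s18.png

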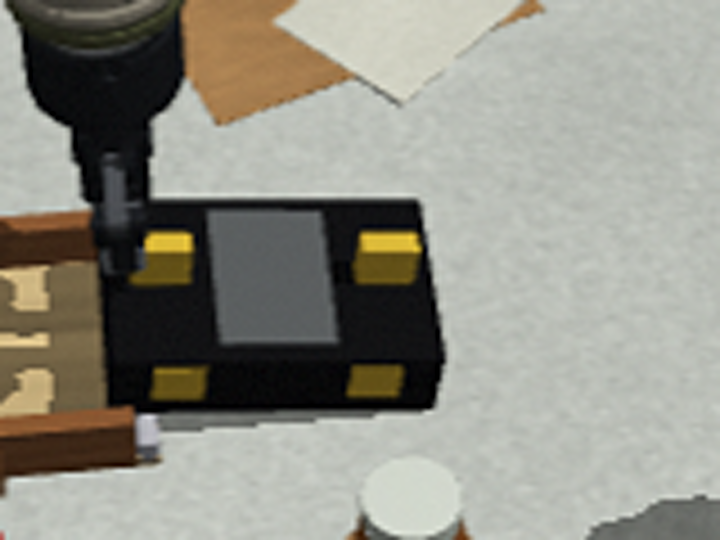

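The near end is between the rails. I'll settle 3 mm more and then release.

Call:
jog_arm(
  rows=[
    {"translation": [0.0005, 0, 0], "twist": 0},
    {"translation": [0.001, 0, 0], "twist": 0},
    {"translation": [0.0015, 0, 0], "twist": 0},
    {"translation": [0.002, 0, 0], "twist": 0},
    {"translation": [0.0025, 0, 0], "twist": 0},
    {"translation": [0.003, 0, 0], "twist": 0},
    {"translation": [0.003, 0, 0], "twist": 0},
    {"translation": [0.003, 0, 0], "twist": 0},
    {"translation": [0.003, 0, 0], "twist": 0},
    {"translation": [0.003, 0, 0], "twist": 0},
  ],
)

```text
t: 27.0
ee_pos: [528.8, -122.5, 80.2]
tcp_rot: [0.487, 0.514, 0.486, -0.512]
contact_force: [-11.3, -0.7, 23.2]
opening: 0.13
```

Call:
jog_arm(
  grip=0.04,
  rows=[
    {"translation": [0, 0, 0], "twist": 0},
    {"translation": [0, 0, 0], "twist": 0},
    {"translation": [0, 0, 0], "twist": 0},
    {"translation": [0, 0, 0], "twist": 0},
    {"translation": [0, 0, 0], "twist": 0},
    {"translation": [0, 0, 0], "twist": 0},
    {"translation": [0, 0, 0], "twist": 0},
    {"translation": [-0.01, 0, 0], "twist": 0},
    {"translation": [-0.03, 0, 0], "twist": 0},
    {"translation": [-0.06, 0, 0], "twist": 0},
  ],
)

```text
t: 28.0
ee_pos: [527.7, -122.4, 140.4]
tcp_rot: [0.487, 0.514, 0.486, -0.513]
contact_force: [0.7, -0.5, 0.9]
opening: 0.472
```

```bash
python3 -c "
from h import *
c=cam('wrist','w19')
st=manip.read_state();print(st['t'],st['ee_pos'],st['contact_force']);go([0,0,0])
"
```

```text
28.05 [ 530.53301974 -123.19980997  146.15231551] [ 2.42234359 -1.17884324  5.32057633]
shift m [ 0.1415 -0.5377 -0.0942] tool x [ 0.009  0.    -1.   ] jaw yaw deg -3.11
```

View pics/w19.png

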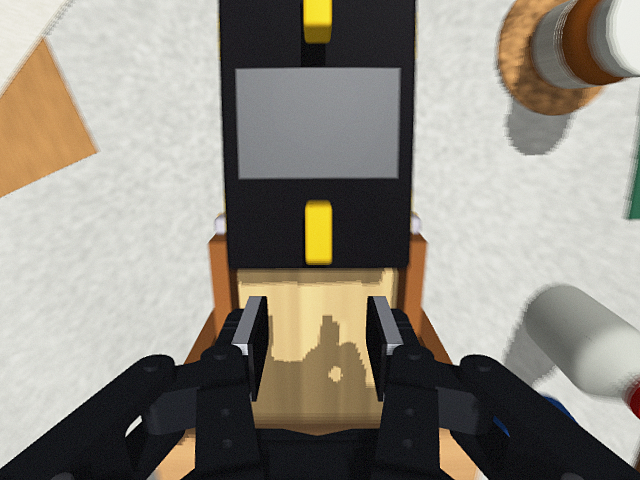

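The case rests on the sill with its near end between the rails, centred. I'll hover behind the far end and measure it.

Call:
jog_arm(
  grip=0.05,
  rows=[
    {"translation": [-0.002, 0, -0.01], "twist": 0},
    {"translation": [-0.005, 0, -0.03], "twist": 0},
    {"translation": [-0.01, 0, -0.055], "twist": 0},
    {"translation": [-0.015, 0, -0.08], "twist": 0},
    {"translation": [-0.015, 0, -0.105], "twist": 0},
    {"translation": [-0.015, 0, -0.13], "twist": 0},
    {"translation": [-0.015, 0, -0.155], "twist": 0},
    {"translation": [-0.015, 0, -0.175], "twist": 0},
    {"translation": [-0.015, 0, -0.184], "twist": 0},
    {"translation": [-0.015, 0, -0.185], "twist": 0},
  ],
)

```text
t: 29.05
ee_pos: [540.2, 62.9, 161.1]
tcp_rot: [0.489, 0.515, 0.485, -0.511]
contact_force: [0.5, 0.7, 0.0]
opening: 0.585
```

```bash
python3 -c "
from h import *
t=cam('top');s=cam('scene')
cv2.imwrite('pics/s20.png',cv2.resize(s['frame'][180:300,230:390,::-1],None,fx=4.5,fy=4.5,interpolation=cv2.INTER_CUBIC))
st=manip.read_state();print(st['t'],st['ee_pos'],st['contact_force']);go([0,0,0])
z=[]
"
```

```text
29.15 [540.36060901  60.81182902 161.24165574] [ 0.25652044 -0.53927957  1.05372055]
shift m [ 0.1566 -0.5376  0.0904] tool x [ 0.009 -0.    -1.   ] jaw yaw deg -3.14
```

View pics/s20.png

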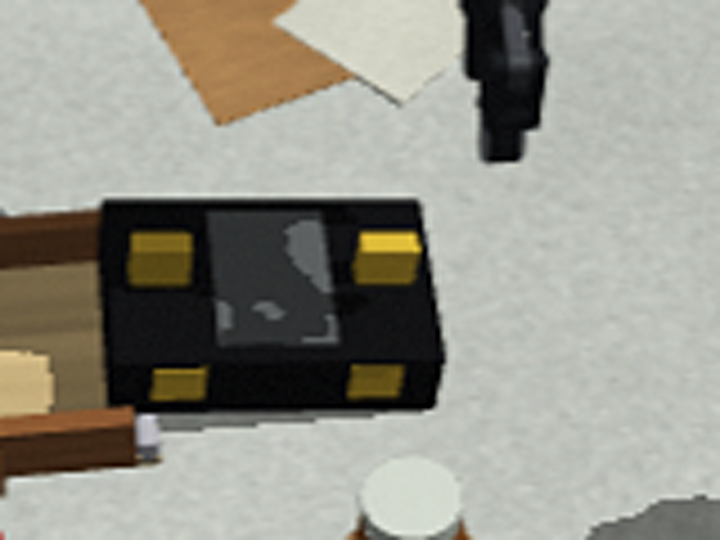

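```bash
python3 -c "
from h import *
s=cam('scene')
z=lambda *p:[(x/4.5+230-.4,y/4.5+180-.4) for x,y in p]
a=np.vstack([onz(s,z((436,408)),0),onz(s,z((443,353),(420,201)),44)]);print(a.round(1))
M=np.array([523.7,-216.6]);d=np.array([-.0495,-.9988]);print(-(a[:,:2]-M)@d, (a[:,:2]-M)@[.9988,-.0495])
n=np.vstack([onz(s,z((106,403)),22),onz(s,z((109,358),(103,203)),66)]);print(-(n[:,:2]-M)@d,(n[:,:2]-M)@[.9988,-.0495])
p=M-280*d;go([p[0],p[1],28])
"
```

```text
[[589.5  26.5   0. ]
 [588.5  29.4  44. ]
 [485.5  35.5  44. ]]
[246.03233191 248.93612984 249.92157234] [ 53.6489983   52.57516758 -50.66990159]
[77.11639318 81.47836781 83.61804478] [ 48.54741525  54.71057172 -48.19478686]
shift m [ 0.1333 -0.0042 -0.0026] tool x [ 0.009 -0.    -1.   ] jaw yaw deg -3.19
```

Call:
jog_arm(
  rows=[
    {"translation": [0.01, -0.001, 0], "twist": 0},
    {"translation": [0.027, -0.002, -0.001], "twist": 0},
    {"translation": [0.047, -0.003, -0.002], "twist": 0},
    {"translation": [0.067, -0.004, -0.0025], "twist": 0},
    {"translation": [0.087, -0.004, -0.0025], "twist": 0},
    {"translation": [0.105, -0.004, -0.0025], "twist": 0},
    {"translation": [0.12, -0.004, -0.0025], "twist": 0},
    {"translation": [0.129, -0.004, -0.0025], "twist": 0},
    {"translation": [0.132, -0.004, -0.0025], "twist": 0},
    {"translation": [0.132, -0.004, -0.0025], "twist": 0},
  ],
)

```text
t: 30.2
ee_pos: [537.6, 62.6, 29.1]
tcp_rot: [0.488, 0.516, 0.484, -0.512]
contact_force: [0.7, 0.5, 0.0]
opening: 0.584
```

```bash
python3 -c "
from h import *
s=cam('scene')
cv2.imwrite('pics/s21.png',cv2.resize(s['frame'][180:300,230:390,::-1],None,fx=4.5,fy=4.5,interpolation=cv2.INTER_CUBIC))
st=manip.read_state();print(st['t'],st['ee_pos'],st['contact_force'])
M=np.array([523.7,-216.6]);d=np.array([-.0495,-.9988])
for r in(255,190): p=M-r*d;go([p[0],p[1],28])
"
```

```text
30.25 [537.94273801  62.74831044  29.55641966] [0.14043877 0.76868549 0.27478993]
shift m [ 0.0015 -0.0002  0.0247] tool x [ 0.009 -0.    -1.   ] jaw yaw deg -3.21
shift m [0.0015 0.0002 0.0897] tool x [ 0.009 -0.    -1.   ] jaw yaw deg -3.21
```

View pics/s21.png

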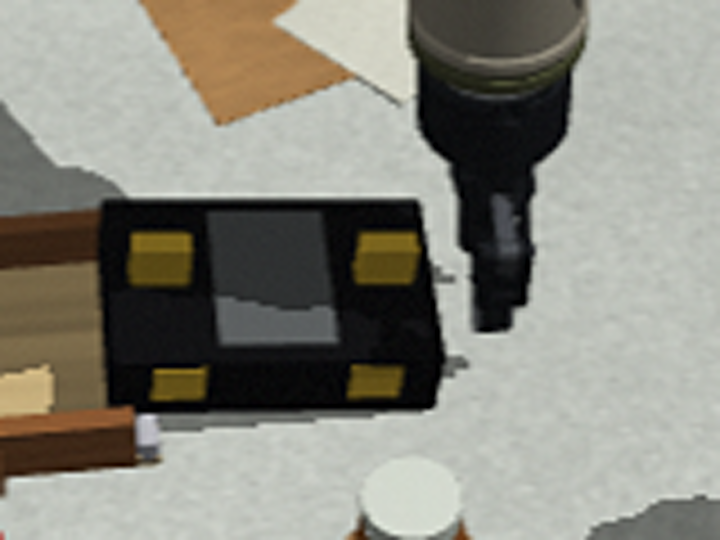

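The fingers are behind the far end and clear of it. I'll push slowly.

Call:
jog_arm(
  rows=[
    {"translation": [0.0015, 0, 0.006], "twist": -0.3},
    {"translation": [0.0015, 0, 0.012], "twist": -0.3},
    {"translation": [0.0015, 0, 0.017], "twist": -0.3},
    {"translation": [0.0015, 0, 0.021], "twist": -0.3},
    {"translation": [0.0015, 0, 0.025], "twist": -0.3},
    {"translation": [0.0015, 0, 0.029], "twist": -0.3},
    {"translation": [0.0015, 0, 0.033], "twist": -0.3},
    {"translation": [0.0015, 0, 0.037], "twist": -0.3},
    {"translation": [0.0015, 0, 0.041], "twist": -0.3},
    {"translation": [0.0015, 0, 0.044], "twist": -0.3},
  ],
)

```text
t: 31.25
ee_pos: [535.7, 20.1, 28.4]
tcp_rot: [0.489, 0.515, 0.485, -0.509]
contact_force: [1.3, 6.9, -0.9]
opening: 0.582
```

```bash
python3 -c "
from h import *
s=cam('scene');c=cam('wrist','w22')
cv2.imwrite('pics/s22.png',cv2.resize(s['frame'][180:300,230:390,::-1],None,fx=4.5,fy=4.5,interpolation=cv2.INTER_CUBIC))
st=manip.read_state();print(st['t'],st['ee_pos'],st['contact_force'])
M=np.array([523.7,-216.6]);d=np.array([-.0495,-.9988])
for r in(235,190): p=M-r*d;go([p[0],p[1],28])
"
```

```text
31.35 [535.7099168   19.6192625   28.36527099] [-0.65118068  3.24477994  0.04404119]
shift m [ 0.0004 -0.0003  0.0015] tool x [ 0.01   0.001 -1.   ] jaw yaw deg -2.88
shift m [ 0.0003 -0.0003  0.0465] tool x [ 0.01   0.001 -1.   ] jaw yaw deg -2.88
```

View pics/s22.png

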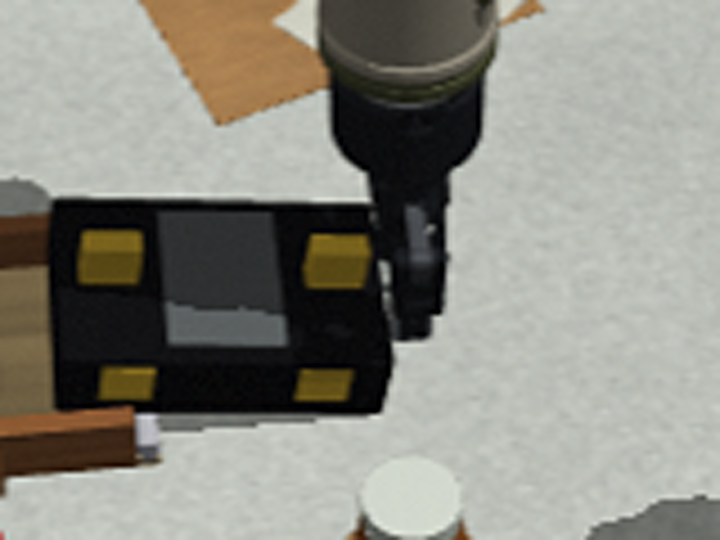

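View pics/w22.png

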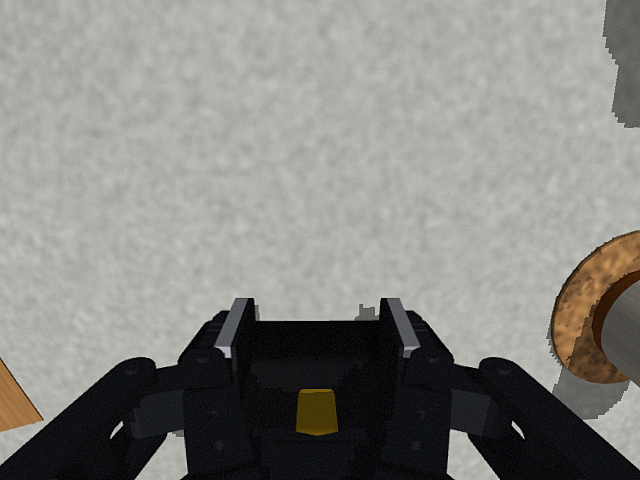

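The push is straight at 3–7 N, with the far fin centred at column 317. I'll raise the tips 8 mm so the gripper body clears the rear fin when the rear rises, and keep pushing.

Call:
jog_arm(
  rows=[
    {"translation": [-0.002, 0, 0.002], "twist": 0},
    {"translation": [-0.005, 0, 0.006], "twist": 0},
    {"translation": [-0.008, 0, 0.011], "twist": 0},
    {"translation": [-0.008, 0, 0.016], "twist": 0},
    {"translation": [-0.008, 0, 0.02], "twist": 0},
    {"translation": [-0.008, 0, 0.024], "twist": 0},
    {"translation": [-0.008, 0, 0.028], "twist": 0},
    {"translation": [-0.008, 0, 0.032], "twist": 0},
    {"translation": [-0.008, 0, 0.036], "twist": 0},
    {"translation": [-0.008, 0, 0.04], "twist": 0},
  ],
)

```text
t: 32.35
ee_pos: [534.4, -18.0, 37.1]
tcp_rot: [0.489, 0.516, 0.486, -0.508]
contact_force: [-0.0, 11.4, 5.3]
opening: 0.585
```

```bash
python3 -c "
from h import *
s=cam('scene');c=cam('wrist','w23')
cv2.imwrite('pics/s23.png',cv2.resize(s['frame'][180:300,200:360,::-1],None,fx=4.5,fy=4.5,interpolation=cv2.INTER_CUBIC))
st=manip.read_state();print(st['t'],st['ee_pos'],st['contact_force'])
M=np.array([523.7,-216.6]);d=np.array([-.0495,-.9988])
for r in(190,150): p=M-r*d;go([p[0],p[1],36])
"
```

```text
32.45 [534.38639132 -18.76204078  37.10851216] [0.01314407 6.90100318 2.74038785]
shift m [ 0.0011 -0.0009  0.0081] tool x [ 0.011  0.004 -1.   ] jaw yaw deg -2.82
shift m [ 0.0009 -0.0009  0.0481] tool x [ 0.011  0.004 -1.   ] jaw yaw deg -2.82
```

View pics/s23.png

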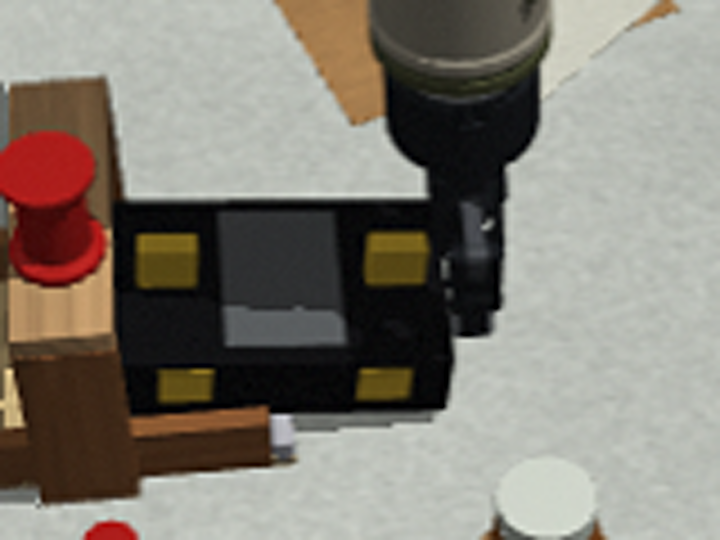

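The front is passing under the bridge. I'll keep pushing.

Call:
jog_arm(
  rows=[
    {"translation": [0, 0, 0.003], "twist": 0},
    {"translation": [0, 0, 0.007], "twist": 0},
    {"translation": [0, -0.0005, 0.011], "twist": 0},
    {"translation": [0, -0.0005, 0.015], "twist": 0},
    {"translation": [0, -0.001, 0.019], "twist": 0},
    {"translation": [0, -0.001, 0.023], "twist": 0},
    {"translation": [0, -0.001, 0.027], "twist": 0},
    {"translation": [0, -0.001, 0.031], "twist": 0},
    {"translation": [0, -0.001, 0.035], "twist": 0},
    {"translation": [0, -0.001, 0.038], "twist": 0},
  ],
)

```text
t: 33.45
ee_pos: [531.7, -56.6, 37.2]
tcp_rot: [0.489, 0.516, 0.486, -0.508]
contact_force: [-0.1, 3.7, 0.1]
opening: 0.589
```

```bash
python3 -c "
from h import *
s=cam('scene');c=cam('wrist','w24')
cv2.imwrite('pics/s24.png',cv2.resize(s['frame'][180:300,180:340,::-1],None,fx=4.5,fy=4.5,interpolation=cv2.INTER_CUBIC))
st=manip.read_state();print(st['t'],st['ee_pos'],st['contact_force'])
M=np.array([523.7,-216.6]);d=np.array([-.0495,-.9988])
for r in(150,110): p=M-r*d;go([p[0],p[1],37])
"
```

```text
33.55 [531.53329928 -57.17232043  37.00124339] [0.42952242 1.71000292 0.968219  ]
shift m [-0.      0.0001  0.0096] tool x [ 0.012  0.004 -1.   ] jaw yaw deg -2.86
shift m [-0.0002  0.0001  0.0496] tool x [ 0.012  0.004 -1.   ] jaw yaw deg -2.86
```

View pics/s24.png

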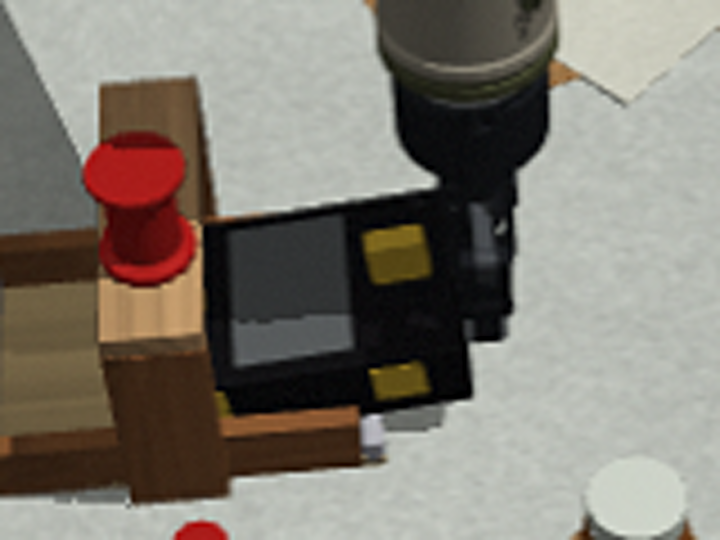

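View pics/w24.png

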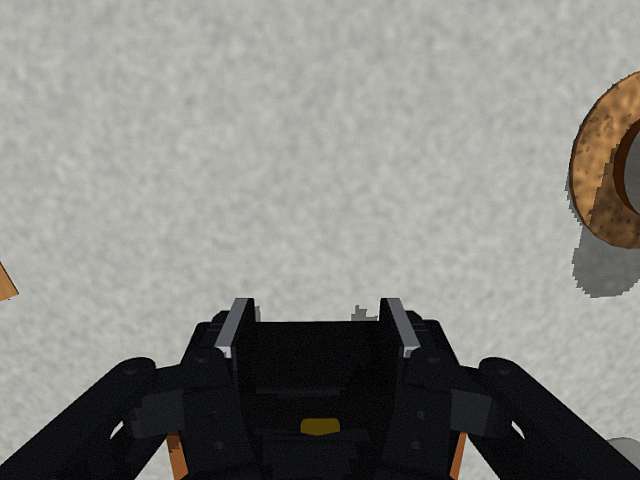

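The case has tipped forward, so its front is on the deck under the bridge and its rear is up. I'll continue.

Call:
jog_arm(
  rows=[
    {"translation": [0, 0, 0.004], "twist": 0},
    {"translation": [0, 0, 0.008], "twist": 0},
    {"translation": [0, 0, 0.012], "twist": 0},
    {"translation": [0, 0, 0.016], "twist": 0},
    {"translation": [0, 0, 0.02], "twist": 0},
    {"translation": [0, 0, 0.024], "twist": 0},
    {"translation": [0, 0, 0.028], "twist": 0},
    {"translation": [0, 0, 0.032], "twist": 0},
    {"translation": [0, 0, 0.035], "twist": 0},
    {"translation": [0, 0, 0.038], "twist": 0},
  ],
)

```text
t: 34.55
ee_pos: [529.6, -95.3, 36.8]
tcp_rot: [0.489, 0.516, 0.485, -0.508]
contact_force: [1.0, 3.6, -2.8]
opening: 0.586
```

```bash
python3 -c "
from h import *
s=cam('scene');c=cam('wrist','w25')
cv2.imwrite('pics/s25.png',cv2.resize(s['frame'][180:300,160:320,::-1],None,fx=4.5,fy=4.5,interpolation=cv2.INTER_CUBIC))
st=manip.read_state();print(st['t'],st['ee_pos'],st['contact_force'])
M=np.array([523.7,-216.6]);d=np.array([-.0495,-.9988])
print(-(np.array(st['ee_pos'][:2])-M)@d)
for r in(110,96): p=M-r*d;go([p[0],p[1],37])
"
```

```text
34.65 [529.60491133 -95.86547914  36.90304369] [-0.47054065  0.36348742 -0.22486238]
120.88193254188135
shift m [-0.0001  0.0001  0.0109] tool x [ 0.012  0.003 -1.   ] jaw yaw deg -2.9
shift m [-0.0002  0.0001  0.0249] tool x [ 0.012  0.003 -1.   ] jaw yaw deg -2.9
```

View pics/s25.png

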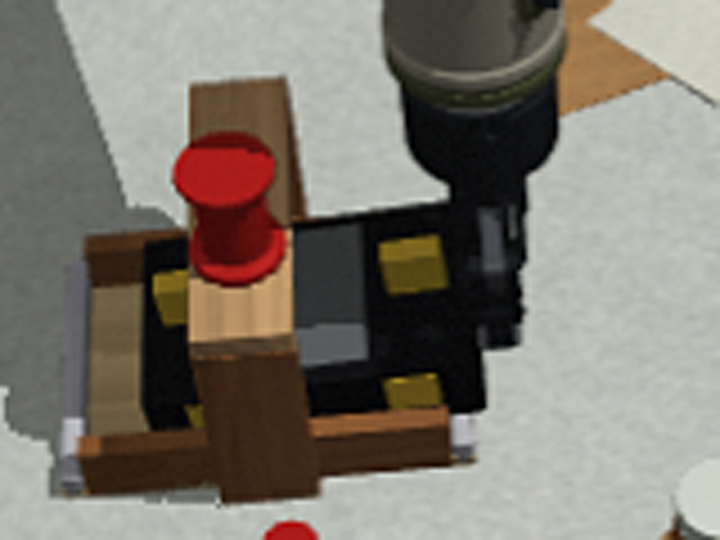

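Call:
jog_arm(
  rows=[
    {"translation": [0, 0, 0.002], "twist": 0},
    {"translation": [0, 0, 0.004], "twist": 0},
    {"translation": [0, 0, 0.006], "twist": 0},
    {"translation": [0, 0, 0.008], "twist": 0},
    {"translation": [0, 0, 0.01], "twist": 0},
    {"translation": [0, 0, 0.012], "twist": 0},
    {"translation": [0, 0, 0.014], "twist": 0},
    {"translation": [0, 0, 0.016], "twist": 0},
    {"translation": [0, 0, 0.018], "twist": 0},
    {"translation": [0, 0, 0.018], "twist": 0},
  ],
)

```text
t: 35.65
ee_pos: [528.6, -114.4, 36.9]
tcp_rot: [0.489, 0.516, 0.485, -0.509]
contact_force: [-0.2, 2.3, -0.5]
opening: 0.59
```

```bash
python3 -c "
from h import *
s=cam('scene');c=cam('wrist','w26')
cv2.imwrite('pics/s26.png',cv2.resize(s['frame'][180:300,160:320,::-1],None,fx=4.5,fy=4.5,interpolation=cv2.INTER_CUBIC))
st=manip.read_state();print(st['t'],st['ee_pos'],st['contact_force'])
M=np.array([523.7,-216.6]);d=np.array([-.0495,-.9988])
print(-(np.array(st['ee_pos'][:2])-M)@d)
for r in(110,96): p=M-r*d;go([p[0],p[1],37])
"
```

```text
35.75 [ 528.71839108 -114.31991491   36.97868181] [-0.35709531  2.04914883 -0.51274912]
102.40575934282626
shift m [ 0.      0.     -0.0076] tool x [ 0.012  0.003 -1.   ] jaw yaw deg -2.93
shift m [-0.      0.0001  0.0064] tool x [ 0.012  0.003 -1.   ] jaw yaw deg -2.93
```

View pics/s26.png

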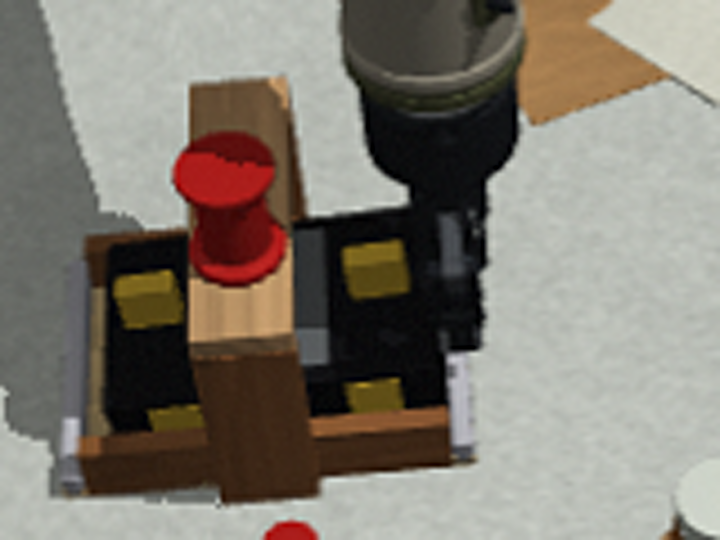

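View pics/w26.png

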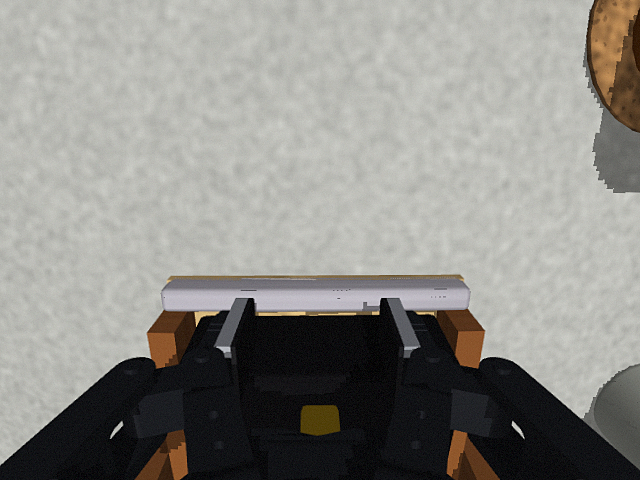

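The rear edge is at or just past the sill. I'll push 5 mm more.

Call:
jog_arm(
  rows=[
    {"translation": [0, 0, 0.0005], "twist": 0},
    {"translation": [0, 0, 0.001], "twist": 0},
    {"translation": [0, 0, 0.0015], "twist": 0},
    {"translation": [0, 0, 0.002], "twist": 0},
    {"translation": [0, 0, 0.0025], "twist": 0},
    {"translation": [0, 0, 0.003], "twist": 0},
    {"translation": [0, 0, 0.0035], "twist": 0},
    {"translation": [0, 0, 0.004], "twist": 0},
    {"translation": [0, 0, 0.0045], "twist": 0},
    {"translation": [0, 0, 0.005], "twist": 0},
  ],
)

```text
t: 36.75
ee_pos: [528.5, -119.4, 36.9]
tcp_rot: [0.489, 0.516, 0.485, -0.509]
contact_force: [1.4, 4.2, -2.4]
opening: 0.587
```

```bash
python3 -c "
from h import *
s=cam('scene');c=cam('wrist','w27')
cv2.imwrite('pics/s27.png',cv2.resize(s['frame'][180:300,160:320,::-1],None,fx=4.5,fy=4.5,interpolation=cv2.INTER_CUBIC))
st=manip.read_state();print(st['t'],st['ee_pos'],st['contact_force'])
M=np.array([523.7,-216.6]);d=np.array([-.0495,-.9988])
print(-(np.array(st['ee_pos'][:2])-M)@d)
"
```

```text
36.85 [ 528.42852276 -119.47247957   36.93722469] [ 0.42624937  3.18149253 -2.48717273]
97.24502927993322
```

View pics/s27.png

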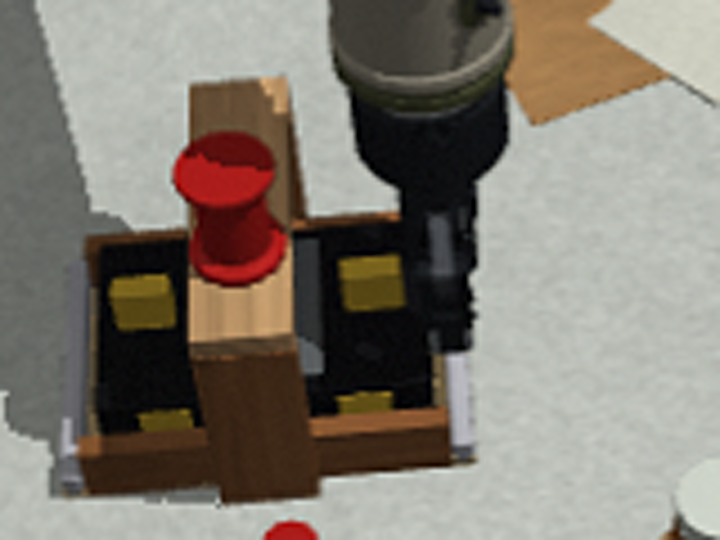

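View pics/w27.png

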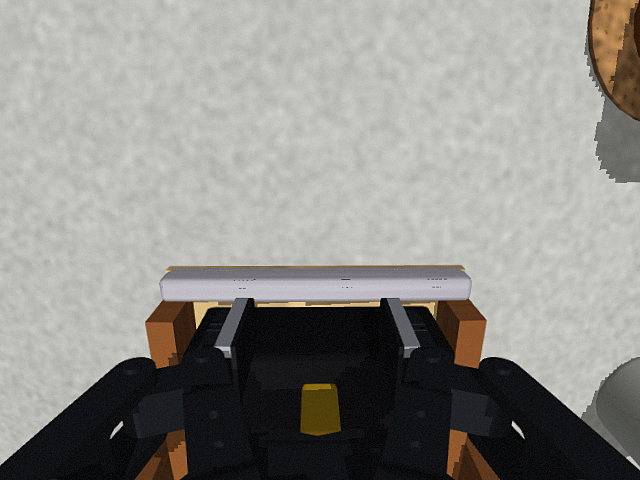

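It has dropped. I'll back off, rise clear and inspect.

Call:
jog_arm(
  rows=[
    {"translation": [0, 0, -0.004], "twist": 0},
    {"translation": [0, 0, -0.01], "twist": 0},
    {"translation": [0, 0, -0.02], "twist": 0},
    {"translation": [-0.005, 0, -0.03], "twist": 0},
    {"translation": [-0.03, 0, -0.045], "twist": 0},
    {"translation": [-0.06, 0, -0.06], "twist": 0},
    {"translation": [-0.095, 0, -0.065], "twist": 0},
    {"translation": [-0.13, 0, -0.065], "twist": 0},
    {"translation": [-0.155, 0, -0.065], "twist": 0},
    {"translation": [-0.165, 0, -0.065], "twist": 0},
  ],
)

```text
t: 37.85
ee_pos: [530.9, -54.3, 205.2]
tcp_rot: [0.49, 0.517, 0.484, -0.508]
contact_force: [1.2, 0.5, -0.7]
opening: 0.586
```

```bash
python3 -c "
from h import *
go([531,-150,260])"
```

```text
shift m [-0.0551  0.0058  0.0953] tool x [ 0.016  0.003 -1.   ] jaw yaw deg -2.9
```

Call:
jog_arm(
  rows=[
    {"translation": [-0.02, 0, 0], "twist": 0},
    {"translation": [-0.045, 0.001, 0.005], "twist": 0},
    {"translation": [-0.065, 0.002, 0.015], "twist": 0},
    {"translation": [-0.075, 0.003, 0.03], "twist": 0},
    {"translation": [-0.08, 0.004, 0.045], "twist": 0},
    {"translation": [-0.08, 0.005, 0.06], "twist": 0},
    {"translation": [-0.08, 0.006, 0.075], "twist": 0},
    {"translation": [-0.08, 0.006, 0.085], "twist": 0},
    {"translation": [-0.08, 0.006, 0.09], "twist": 0},
    {"translation": [-0.08, 0.006, 0.09], "twist": 0},
  ],
)

```text
t: 38.85
ee_pos: [530.8, -145.3, 284.5]
tcp_rot: [0.49, 0.517, 0.484, -0.508]
contact_force: [0.4, 0.3, -0.7]
opening: 0.587
```

```bash
python3 -c "
from h import *
c=cam('wrist','w28');s=cam('scene','s28');t=cam('top','t28')
cv2.imwrite('pics/w28z.png',cv2.resize(c['frame'][130:330,200:430,::-1],None,fx=3,fy=3,interpolation=cv2.INTER_CUBIC))
cv2.imwrite('pics/s28z.png',cv2.resize(s['frame'][180:300,160:320,::-1],None,fx=4.5,fy=4.5,interpolation=cv2.INTER_CUBIC))
go([531,-150,260])"
```

```text
shift m [ 0.0248 -0.0003  0.0062] tool x [ 0.016  0.003 -1.   ] jaw yaw deg -2.84
```

View pics/w28z.png

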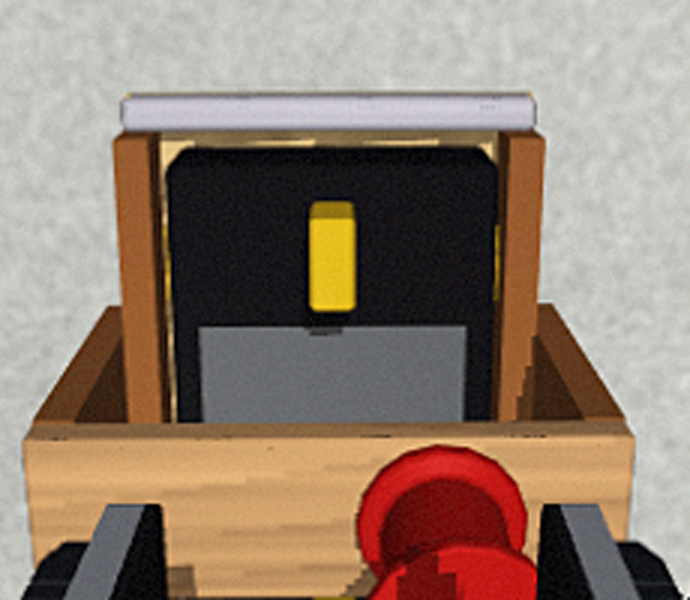

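View pics/s28z.png

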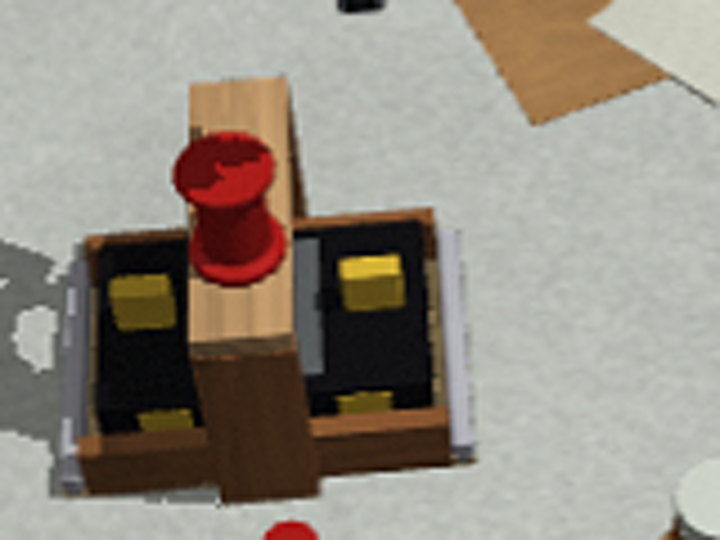

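View pics/s28.png

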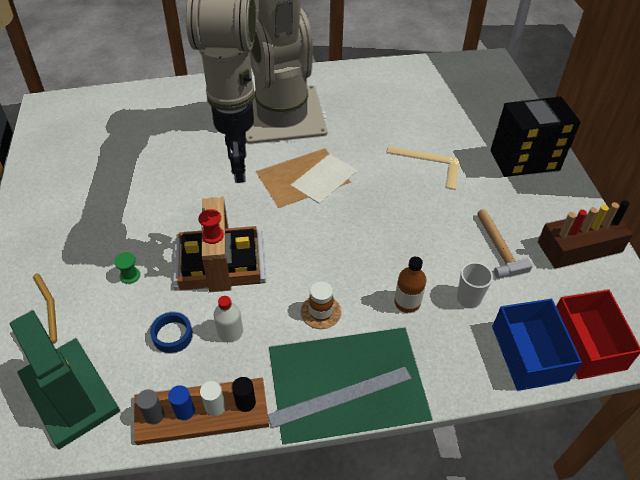

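```bash
python3 -c "
from h import *
c=cam('wrist');s=cam('scene');t=cam('top')
M=np.array([523.7,-216.6]);d=np.array([-.0495,-.9988]);e=np.array([.9988,-.0495])
f=lambda P:[(round(float((p[:2]-M)@e),1),round(float(-(p[:2]-M)@d),1)) for p in np.atleast_2d(P)]
zw=lambda *p:[(x/3+200-.3,y/3+130-.3) for x,y in p]
zs=lambda *p:[(x/4.5+160-.4,y/4.5+180-.4) for x,y in p]
print('rear lid edge',f(onz(c,zw((175,150),(492,150)),50)),'rear fin top back/front',f(onz(c,zw((332,219),(333,311)),78)))
print('scene rear fin top corners',f(onz(s,zs((339,262),(398,256),(404,276),(344,283)),78)))
print('scene front fin top corners',f(onz(s,zs((109,281),(168,275),(174,296),(115,302)),78)))
for n,k in(('top',t),('scene',s)):
    h=hsv(k);m=cv2.inRange(h,(22,130,60),(35,255,255));N,_,st,ce=cv2.connectedComponentsWithStats(m)
    print(n,[(tuple(map(int,st[i][[0,1,4]])),ce[i].round(1).tolist()) for i in range(1,N) if st[i,4]>15])
cv2.imwrite('pics/t29.png',cv2.resize(t['frame'][170:320,240:460,::-1],None,fx=3.5,fy=3.5,interpolation=cv2.INTER_CUBIC))
"
```

```text
rear lid edge [(-50.0, 92.2), (52.9, 92.0)] rear fin top back/front [(0.8, 75.2), (1.0, 45.9)]
scene rear fin top corners [(-2.2, 42.3), (-2.8, 72.1), (10.7, 74.5), (12.0, 44.4)]
scene front fin top corners [(-2.5, -73.7), (-3.1, -44.0), (11.0, -40.8), (11.7, -70.4)]
top [((19, 206, 150), [30.2, 211.9])]
scene [((562, 125, 60), [567.1, 128.2]), ((527, 129, 70), [532.4, 132.7]), ((556, 138, 59), [561.2, 141.8]), ((521, 142, 63), [526.3, 145.0]), ((552, 149, 53), [556.7, 152.7]), ((518, 154, 63), [523.3, 157.6]), ((547, 162, 54), [551.6, 165.2]), ((513, 165, 58), [517.7, 168.6]), ((591, 205, 192), [599.5, 216.8]), ((235, 236, 164), [242.3, 242.1]), ((184, 241, 159), [191.3, 246.5]), ((235, 267, 48), [240.7, 268.9]), ((191, 271, 42), [196.4, 273.0])]
```

View pics/t29.png

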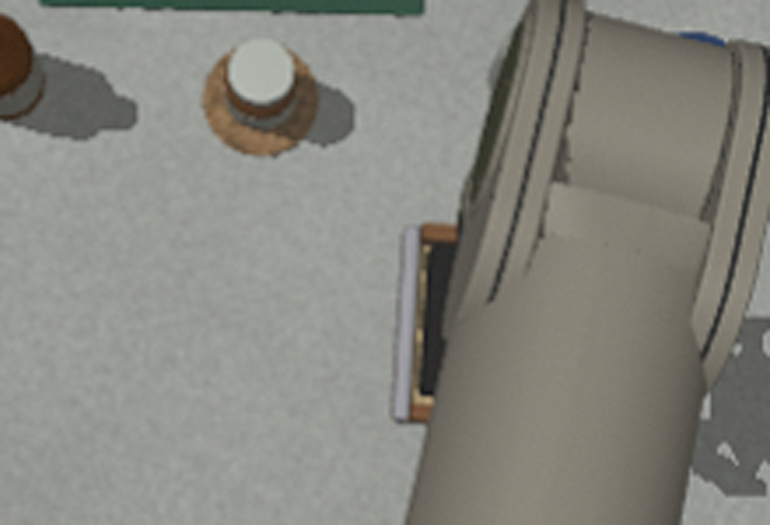

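```bash
python3 -c "
from h import *
t=cam('top');s=cam('scene')
print('cap',onz(t,[(261/3.5+240-.4,71/3.5+170-.4)],84).round(1))
h=hsv(s);print('cap scene',onz(s,[(320.5,288.5)],84).round(1))
st=manip.read_state();print(st['t'],st['contact_force'],np.abs(st['joint_velocities']).max())
manip.finish_job()"
```

```text
cap [[701.2  -4.2  84. ]]
cap scene [[698.   -7.1  84. ]]
39.25 [-0.31960753 -0.13236562  0.7435586 ] 0.0035396330634982105
the job is handed in; nothing more can be done
```

The jar stands upright on the cork mat, and the case lies flat between the rack's two sills. I handed the job in at about 39 s of the 72 s allowed; no verdict was reported.

- **One slip:** on my first test lift, the fingers held the fin so firmly that the whole case came up nearly level, by about 12 mm. I lowered it straight away. That is under the 30 mm fail limit, but it did briefly break "never lift the whole case clear of the table".
- **How the case went in:** I dragged it along the table, square to the sill, then regripped a small corner of the fin so the case could tilt. After that its near end went up onto the sill with the far end on the table. I let go and pushed it under the bridge from behind until it dropped between the sills.

| Last check | Result | Limit |
|---|---|---|
| Jar centre from mat centre | within about 5 mm (two cameras) | 22 mm |
| Case centre along the bay | 0.5 mm (scene), 2.5 mm (wrist) | 14 mm |
| Case centre across the bay | about 4 mm (scene), 1 mm (wrist) | 15 mm |
| Case flat | both fins measured at matching heights, with gaps visible at both ends | both ends under 11 mm, not measured directly |

The two cameras differ by about 3 mm across the bay, roughly in line with their 2 mm calibration. In the last scene picture the bystanders, including the red spool on the bridge, were where they started; I judged that by eye. The arm was clear of everything and still.

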